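Nip a printing block in the bench press and lock it

ROBOT

A 7-joint arm with a two-finger parallel gripper is mounted at the origin on the work surface. World frame = base frame: x ahead of the robot, y to its left, z up, the work surface at z = 0. Lengths are in m, angles in rad, forces in N, time in s.
With the tool pointing down it reaches from about 0.4 to 0.85 m from the base axis. Payload 4.5 kg.
Tool frame: the origin (TCP) lies on the centre line of the jaws, within the pads' length; the fingertips stand 11 mm ahead of it and the grasp point (between the pads) lies 8 mm behind it; z points along the fingers, y is the direction in which the jaws open and shut (so a half turn about z gives the same grasp; the last joint's range is limited). The gripper opens to 85 mm and grips with 20 to 120 N. Pads are 22 mm wide; open, the fingers measure 114 mm over their backs; the gripper's body (76 mm by 85 mm) begins 54 mm behind the grasp point. The pads swing forward as they close: fully open they stand 13 mm farther back than shut.
Start: joints at [1.244, 0.689, -0.195, 1.565, 0.157, 0.902, -0.215], TCP at [0.221, -0.585, 0.213] pointing down, gripper open.
Joint ranges: [-3.01, 3.01], [-0.46, 2.08], [-1.47, 1.51], [0.13, 2.56], [-1, 4.14], [0.04, 2.09], [-2.66, 2.66]. Speed limits (rad/s): [2.57, 2.57, 3.14, 3.14, 3.14, 3.14, 3.14].

INTERFACE

Orientations are given as a rotation vector (axis times angle).
In Python, from bench import * gives the robot as it stands. The module is installed in compiled form; this text tells all that it offers.
- The arm moves only by the tool drive_tool, never from a script. Its argument "commands" is one flat list of numbers, 4 for each row, row after row: the shift along the tool's x, y, z in mm, then the turn about the tool's z in rad. In form: [tx, ty, tz, turn, tx, ty, tz, turn, ...]. A call has 1 to 8 rows; each row is the pose to reach, as a shift and turn from the pose commanded when the call began, along the tool's axes at that moment; what a row does not reach only later rows make up. A row lasts 1/12 s, in which the tool goes at most 41.7 mm and 7.16 degrees, less where a joint would pass 70% of its speed; a pose out of reach is approached as far as the arm can. A call with a gripper value outside its range is refused whole. "gripper" is the finger opening in mm, from 0 to 85.4, set as the call begins (left out, the last holds). The fingers move at their own pace and stop on an object; the grip force is fixed at half the most. Time passes only in rows, so rows that repeat a pose let the fingers close. It gives the time, the measured TCP pose, the force and the opening at its end, in the units of the state.
- observe(): the state, without advancing time (a new reading comes with each control period).
- grab_frame(name): name is "scene" or "top"; returns a dict with "image" (400x640x3 uint8, red, green, blue), "fov_y" (degrees; the focal length in pixels is half the picture's height over the tangent of half this angle, whatever the lens; pixels are square), "cx", "cy" (the principal point, pixels), "rvec" (rotation vector, rad) and "tvec" (3), from world to camera coordinates, as OpenCV has them. Camera axes: x right, y down, z forward; pixel columns grow to the right and rows downward; lengths in m; the calibration is good to about 2 mm. A picture is of the moment at which its call begins. There is no depth.
- close_job(): hands the job in, once; it reports no verdict.
The state is a dict: "clock": time; "q": joint angles; "joint_vel": joint speeds; "effort": joint torques, N m; "position": TCP position; "orientation": TCP orientation; "force": force on the tool from outside, world axes, zero at the start; "wrist_torque": the same for the moment, N m; "finger_gap": finger opening in m.
Only numpy, scipy, OpenCV 4.12 (cv2) and the standard library are available. Lean on these libraries where they do the work, as an engineer would, in place of code of your own. Each camera call takes 0.05 s, during which the arm holds its last target.

TASK

Nip the printing block in the little press: turn the inner (upper, smaller) knob clockwise until the press foot bears on the block with about 10 N, never over 25 N, leaving the outer ring alone meanwhile. Then lock the setting by turning the outer ring clockwise fully home, without disturbing the inner knob, and let go. Leave the block and the things around the press where they are.

Things in the scene. Friction and masses are not known exactly. Their poses are not given: they have to be found in the camera images.
- knob_mid (a point): Inner knob: round, knurled bare aluminium, 36 mm across and 26 mm high (grip heights 184 to 210 mm above the table), upright axis. This point lies on the axis, half-way up the knob (13 mm below its top). Clear air above it. Its gap to the ring below is 4 mm. It turns stiffly (about 0.25 N m of friction, a little less going down) and stays where it is left. Clockwise from above lowers the ram 10 mm per radian (a steep multi-start thread).
- inner_knob (a joint): Inner knob's angle in rad, 0 at the start, grows clockwise from above; range 0 to 2.2. The foot meets the block somewhere between 0.45 and 1.55 rad, depending on the packing set in the ram. From the first touch the force on the block grows by about 70 N per radian turned (about 10 N at 0.15 rad past touch) and the turning torque grows by 0.01 N m per newton.
- ring_mid (a point): Outer locking ring: round, knurled dark steel, 60 mm across and 18 mm high (heights 162 to 180 mm above the table), on the knob's axis directly below the inner knob. This point lies on the axis, half-way up the ring. Below it is a boss 48 mm across and 12 mm high on the crosshead, whose top face is 150 mm above the table; gripped from above, the inner knob stands up 30 mm above the ring between the fingers. It turns lightly (0.06 N m).
- ring_mark (a point): Inlaid line on top of the outer ring, 27 mm from the axis; shows how the ring has turned.
- lock_ring (a joint): Outer ring's angle in rad, starts at 0 to 0.35, grows clockwise from above; at 1.2 it is against its stop: fully home, locked.
- ram: Steel ram of the press, 20 mm across; origin on the axis at its upper end, inside the crosshead, 118 mm above the table at the start. A packing of unknown thickness and a spring-loaded foot plate 100 x 100 x 10 mm hang from it; the foot's underside is 54 to 66 mm above the table at the start, the origin alone does not tell which. Moves down with the inner knob.
- block: Printing block, lino on plywood, 110 x 110 x 20 mm, lying loose on the press bed (bed top 30 mm above the table) under the foot; origin under its centre.
- press: The press, fixed to the table: painted base 250 (x) x 260 (y) x 18 mm, two steel columns on y = +-100 mm, a crosshead 56 x 250 x 32 mm across them with its top at 150 mm and two low column nuts up to 161 mm. Origin under the centre of the base, on the axis of the knobs; x across the crosshead, y along it.
- tube_a: Paint tube lying on the press base in front of the bed; a bystander, leave alone. Origin at its underside.
- tube_b: Paint tube lying on the table; a bystander, leave alone. Origin at its underside.
- tube_c: Paint tube lying on the table; a bystander, leave alone. Origin at its underside.
- brayer: Hand roller with a wooden handle; a bystander, leave alone. Origin at its underside.
- ink_jar: Jar, 64 mm across, 75 mm high; a bystander, leave alone. Origin at its underside.
- medium_bottle: Bottle, 56 mm across, 150 mm high; a bystander, leave alone. Origin at its underside.
- palette_knife: Palette knife, 200 mm long; a bystander, leave alone. Origin at its underside.
- tube_d: Short paint tube lying on the press base behind the bed; a bystander, leave alone. Origin at its underside.

How it is judged:
By the outcome, as a careful person would: the job done as asked, in the order asked, and still so for the second after the job is handed in, with the robot touching nothing.
It also fails if it takes over 64 s, if anything falls off the work surface, if the arm or the gripper's body presses on something with over 40 N, if the wrist force passes 120 N, or if a joint passes its speed limit or range.

## Working session

There is one attempt and no reset: what is moved stays moved. The work goes in short steps, Python scripts to look and compute and a tool call to move; the robot and the scene stay as the last step left them, time stands still between calls to the robot, and variables do not carry over. Pictures are saved under pics/ and viewed, and the job is handed in when it is done.

Besides the shell and the picture viewer there is one more tool, called after "Call:" by a JSON object that holds its "name" and its "arguments", one argument or row to a line. drive_tool: Moves the arm, as the interface text tells. Its arguments: {"type":"object","properties":{"commands":{"type":"array","items":{"type":"number"}},"gripper":{"type":"number"}},"required":["commands"]}

```bash
mkdir -p pics; python3 - <<'E'
from bench import *
import cv2
s=observe()
for k,v in s.items(): print(k,v)
for n in ("scene","top"):
    f=grab_frame(n); cv2.imwrite(f"pics/{n}0.png",f["image"][:,:,::-1])
    print(n,f["fov_y"],f["cx"],f["cy"],f["rvec"],f["tvec"])
E
```

```text
clock 0.0
q [ 1.24379186  0.69002559 -0.19448494  1.56634777  0.15726892  0.90247172
 -0.2150882 ]
joint_vel [-0.00089751  0.00084658  0.00054117  0.00101478  0.000836   -0.00065466
  0.00086195]
effort [-1.37779836e-03 -5.39606023e+01 -1.26694154e+00 -1.58543462e+01
  9.12154152e-03  9.43369232e-03 -1.21975987e-06]
position [ 0.2203456  -0.5841414   0.21225636]
orientation [-3.08881335e+00 -5.63441294e-01  7.12715896e-04]
force [-0.32001665 -0.46381991 -0.19601909]
wrist_torque [-0.00658802 -0.00529764  0.01622294]
finger_gap 0.085260134880973
scene 42.27642297901762 321.72324385647545 206.45726989436497 [ 2.06857513  1.69341621 -0.47464446] [-0.1002258  -0.36610515  1.76411402]
top 53.71729145450074 321.420858040605 197.64307905869572 [ 2.12777754 -2.17097566  0.10749469] [-0.01018998  0.53366447  1.18806315]
```

View pics/scene0.png

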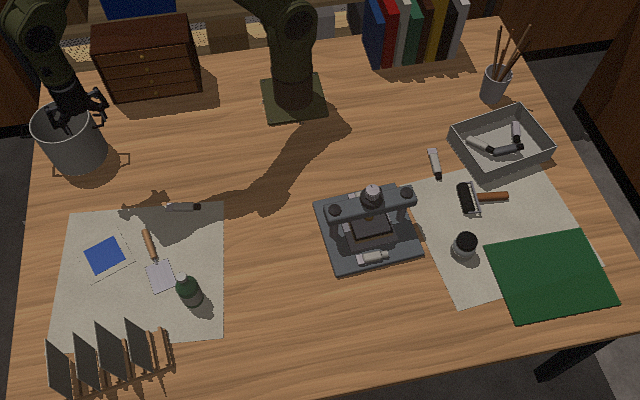

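View pics/top0.png

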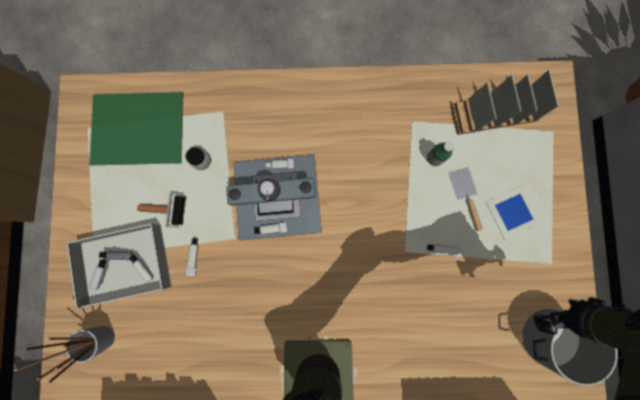

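```bash
cat > h.py <<'E'
from bench import *
import cv2, numpy as np
from scipy.spatial.transform import Rotation as R
def cam(f):
    h=f["image"].shape[0]; F=h/2/np.tan(np.radians(f["fov_y"])/2)
    K=np.array([[F,0,f["cx"]],[0,F,f["cy"]],[0,0,1]]); return K,np.array(f["rvec"],float),np.array(f["tvec"],float)
def proj(f,P):
    K,r,t=cam(f); return cv2.projectPoints(np.asarray(P,float).reshape(-1,3),r,t,K,None)[0].reshape(-1,2)
def ray(f,uv,z):
    K,r,t=cam(f); Rm=cv2.Rodrigues(r)[0]; c=-Rm.T@t; d=Rm.T@np.linalg.inv(K)@np.array([uv[0],uv[1],1.]); return c+d*(z-c[2])/d[2]
def crop(f,box,s,name,marks=()):
    x0,y0,x1,y1=box; im=cv2.resize(f["image"][y0:y1,x0:x1,::-1],None,fx=s,fy=s,interpolation=cv2.INTER_CUBIC)
    for m in marks: cv2.circle(im,(int((m[0]+.5-x0)*s),int((m[1]+.5-y0)*s)),2,(0,0,255),-1)
    cv2.imwrite("pics/"+name,im)
E
python3 - <<'E'
from h import *
a=grab_frame("top"); b=grab_frame("scene")
crop(a,(215,140,335,250),6,"t1.png"); crop(b,(300,170,440,285),5,"s1.png")
print(ray(a,(267,188),.21),ray(b,(372,190),.21))
E
```

```text
[0.54059148 0.11941101 0.21      ] [0.54398889 0.12219436 0.21      ]
```

View pics/t1.png

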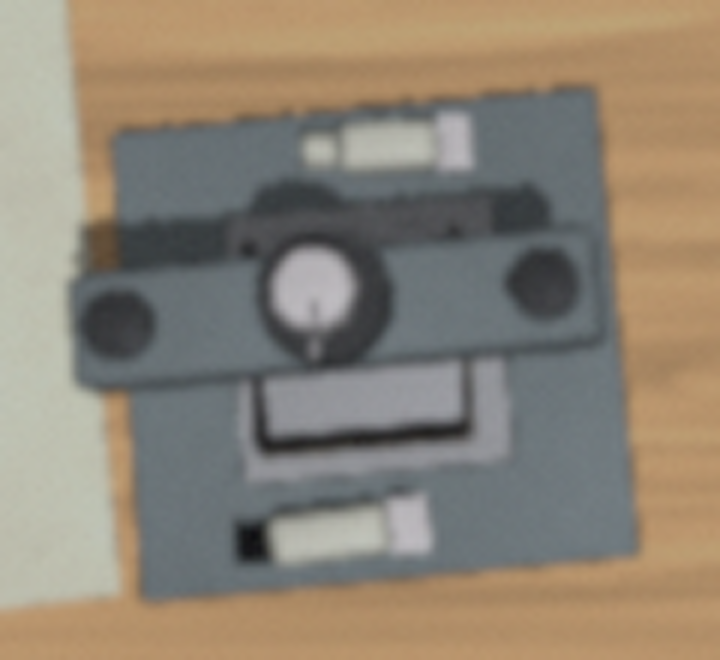

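View pics/s1.png

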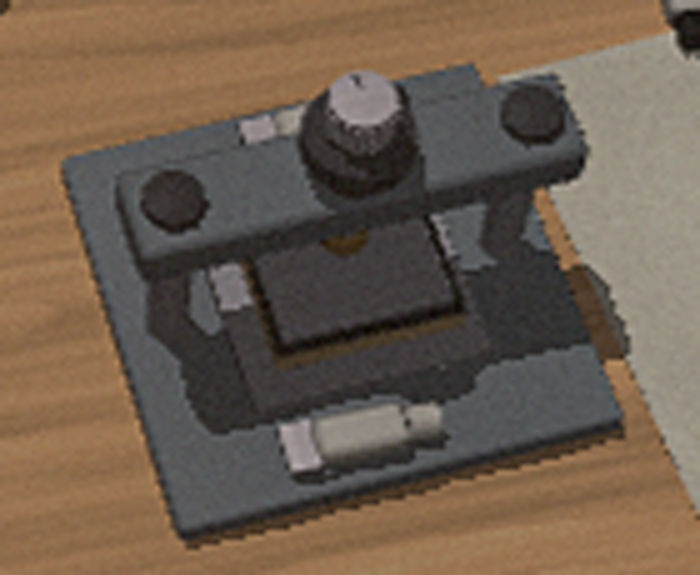

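```bash
cat > fit.py <<'E'
from h import *
from scipy.optimize import least_squares
a=grab_frame("top"); b=grab_frame("scene")
T=np.array([(113,132),(598,88),(638,553),(142,600),(118,323),(543,284),(313,288)],float)
T=(T+.5)/6-.5+[215,140]
S=np.array([(182,535),(622,430),(475,66),(62,158),(175,200),(533,112),(363,98)],float)
S=(S+.5)/5-.5+[300,170]
# model in press frame ; order guess: top image up = +x world, left=+y
M=np.array([(.125,.13,.018),(.125,-.13,.018),(-.125,-.13,.018),(-.125,.13,.018),(0,.1,.161),(0,-.1,.161),(0,0,.21)])
# scene view from the front: near-left etc
Ms=np.array([(.125,-.13,.018),(.125,.13,.018),(-.125,.13,.018),(-.125,-.13,.018),(0,-.1,.161),(0,.1,.161),(0,0,.21)])
def W(p,M):
    c,s=np.cos(p[2]),np.sin(p[2]); return np.c_[p[0]+c*M[:,0]-s*M[:,1],p[1]+s*M[:,0]+c*M[:,1],M[:,2]]
def go(w):
    f=lambda p:np.r_[w[0]*(proj(a,W(p,M))-T).ravel(),w[1]*(proj(b,W(p,Ms))-S).ravel()]
    r=least_squares(f,[.54,.12,0],loss="soft_l1"); print(w,r.x); return r.x,f(r.x)
for w in ((1,0),(0,1),(1,1)):
    p,e=go(w); print(np.round(e.reshape(-1,2),1).tolist())
s=observe(); print(R.from_rotvec(s["orientation"]).as_matrix().round(3), s["position"])
def ringc(z,r): 
    t=np.linspace(0,2*np.pi,24); return W(p,np.c_[r*np.cos(t),r*np.sin(t),0*t+z])
pts=np.vstack([ringc(.21,.018),ringc(.18,.03)])
crop(a,(215,140,335,250),6,"t2.png",proj(a,np.vstack([pts,W(p,M)]))); crop(b,(300,170,440,285),5,"s2.png",proj(b,np.vstack([pts,W(p,Ms)])))
E
python3 fit.py
```

```text
(1, 0) [0.54195023 0.11983039 0.06991763]
[[-0.5, -0.4], [0.2, -0.5], [0.5, 0.8], [-0.4, 0.5], [-0.4, -0.1], [0.4, -0.1], [0.1, -0.1], [-0.0, -0.0], [-0.0, -0.0], [-0.0, -0.0], [-0.0, -0.0], [-0.0, -0.0], [-0.0, -0.0], [-0.0, 0.0]]
(0, 1) [0.54493927 0.12293284 0.06504999]
[[-0.0, -0.0], [-0.0, -0.0], [-0.0, 0.0], [-0.0, -0.0], [-0.0, -0.0], [-0.0, -0.0], [-0.0, -0.0], [-1.1, 0.3], [0.9, -1.2], [0.3, -0.3], [-0.3, 0.2], [-0.4, -0.7], [0.4, 0.2], [0.2, 1.1]]
(1, 1) [0.54336873 0.12149894 0.06720019]
[[-0.9, -0.9], [-0.2, -0.9], [-0.1, 0.5], [-1.0, -0.1], [-1.0, -0.7], [-0.2, -0.5], [-0.5, -0.6], [-1.6, -0.1], [0.2, -1.7], [-0.4, -0.7], [-1.0, -0.1], [-1.0, -1.0], [-0.3, -0.2], [-0.5, 0.6]]
[[ 0.936  0.353 -0.   ]
 [ 0.353 -0.936  0.001]
 [-0.    -0.001 -1.   ]] [ 0.22056027 -0.58456667  0.21283186]
```

Call:
{"name": "drive_tool", "arguments": {
  "commands": [0,0,-40,0,0,0,-80,0,0,0,-110,0,20,-20,-110,-0.1,45,-45,-110,-0.2,70,-70,-110,-0.3,95,-95,-110,-0.4,120,-120,-110,-0.5],
  "gripper": 85
}}

```text
clock: 0.97
position: [0.2909, -0.4285, 0.3232]
orientation: [2.852, 1.317, -0.0]
force: [1.3, 0.4, -0.3]
finger_gap: 0.0853
```

```bash
cat > st.py <<'E'
from h import *
import sys
s=observe(); Rm=R.from_rotvec(s["orientation"]).as_matrix()
tgt=np.array([float(x) for x in sys.argv[1:4]]) if len(sys.argv)>3 else np.array([.543,.1215,.30])
print("clk",round(s["clock"],2),"pos",s["position"].round(4),"q",np.round(s["q"],2),"F",np.round(s["force"],1),"T",np.round(s["wrist_torque"],3),"gap",round(s["finger_gap"],4))
print("toolx yaw",round(np.arctan2(Rm[1,0],Rm[0,0]),3),"z",Rm[:,2].round(3),"delta tool mm",(Rm.T@(tgt-s["position"])*1000).round(1))
E
python3 st.py
```

```text
clk 0.97 pos [ 0.2909 -0.4285  0.3232] q [ 1.13  0.43 -0.37  1.72  0.18  1.02 -0.01] F [ 1.3  0.4 -0.3] T [-0.016  0.021 -0.022] gap 0.0853
toolx yaw 0.865 z [ 0. -0. -1.] delta tool mm [ 582.2 -164.6   23.1]
```

Call:
{"name": "drive_tool", "arguments": {
  "commands": [40,-11,5,-0.1,80,-22,10,-0.2,120,-33,15,-0.3,160,-44,20,-0.4,200,-55,20,-0.5,240,-66,20,-0.6,280,-77,20,-0.7,310,-88,20,-0.8]
}}

```text
clock: 1.63
position: [0.4274, -0.1343, 0.3036]
orientation: [2.11, 2.326, 0.003]
force: [-0.2, -0.5, 0.6]
finger_gap: 0.0851
```

```bash
python3 st.py
```

```text
clk 1.63 pos [ 0.4274 -0.1343  0.3036] q [ 0.66  0.38 -0.65  1.93  0.29  0.92 -0.03] F [-0.2 -0.5  0.6] T [ 0.022 -0.018  0.018] gap 0.0851
toolx yaw 1.668 z [ 0.002  0.001 -1.   ] delta tool mm [243.3 139.9   4. ]
```

Call:
{"name": "drive_tool", "arguments": {
  "commands": [32,18,0,-0.1,64,36,0,-0.2,96,55,0,-0.3,128,73,0,-0.4,160,92,0,-0.5,192,110,0,-0.6,224,129,3,-0.7,243,140,3,-0.8]
}}

```text
clock: 2.3
position: [0.5442, 0.1214, 0.3]
orientation: [-1.037, -2.965, -0.004]
force: [0.2, 0.2, 0.6]
finger_gap: 0.0851
```

```bash
python3 st.py
```

```text
clk 2.3 pos [0.5442 0.1214 0.3   ] q [ 0.18  0.6  -0.83  1.64  0.48  1.12  0.13] F [0.2 0.2 0.6] T [-0.079 -0.026  0.013] gap 0.0851
toolx yaw 2.469 z [ 0.001  0.003 -1.   ] delta tool mm [ 1.  -0.7  0. ]
```

```bash
python3 - <<'E'
from h import *
a=grab_frame("top"); b=grab_frame("scene")
crop(a,(205,120,335,230),6,"t3.png"); crop(b,(290,70,450,250),4,"s3.png")
s=observe();Rm=R.from_rotvec(s["orientation"]).as_matrix()
print(proj(a,s["position"]),proj(b,s["position"]),proj(b,s["position"]+Rm@[0,0.0425,0.011]),proj(b,s["position"]+Rm@[0,-.0425,0.011]))
E
```

```text
[[259.97543081 181.26720431]] [[375.23160486 169.37382296]] [[391.02866088 178.61116766]] [[358.90284448 165.55236353]]
```

View pics/t3.png

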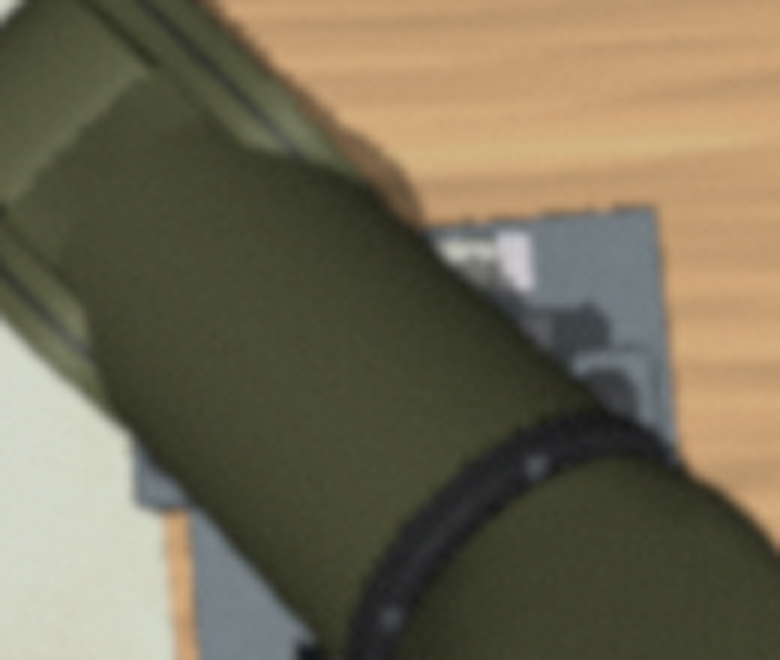

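View pics/s3.png

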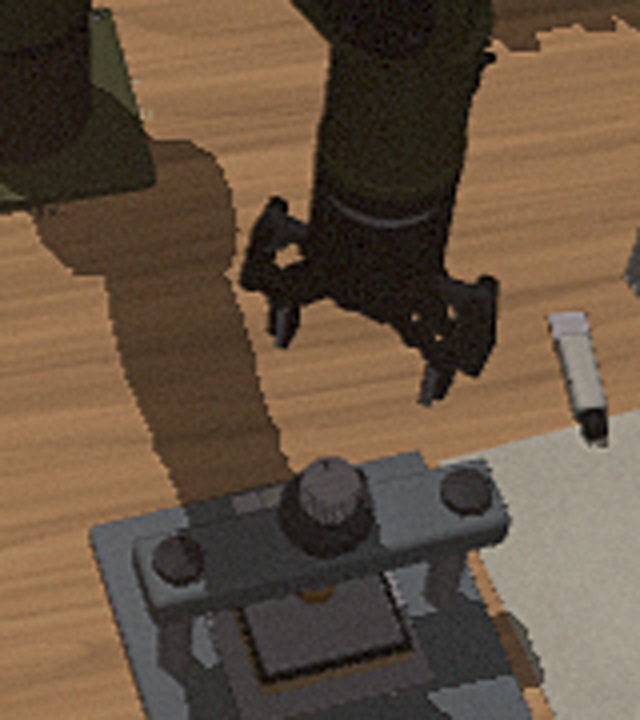

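View pics/s2.png

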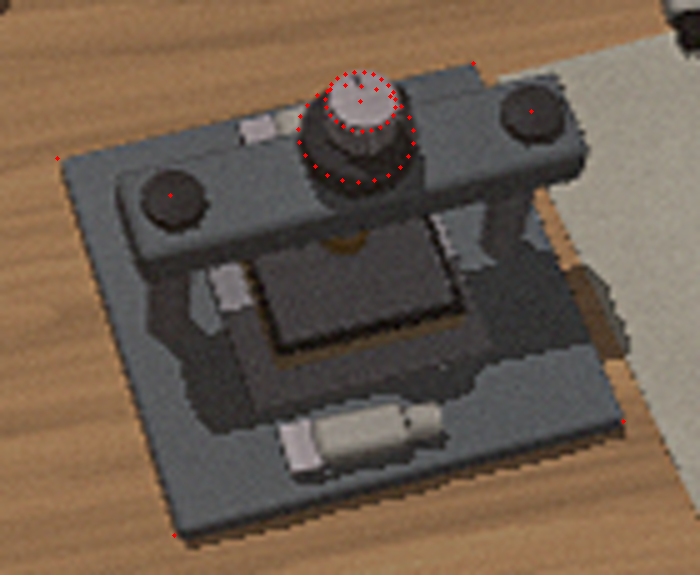

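View pics/t2.png

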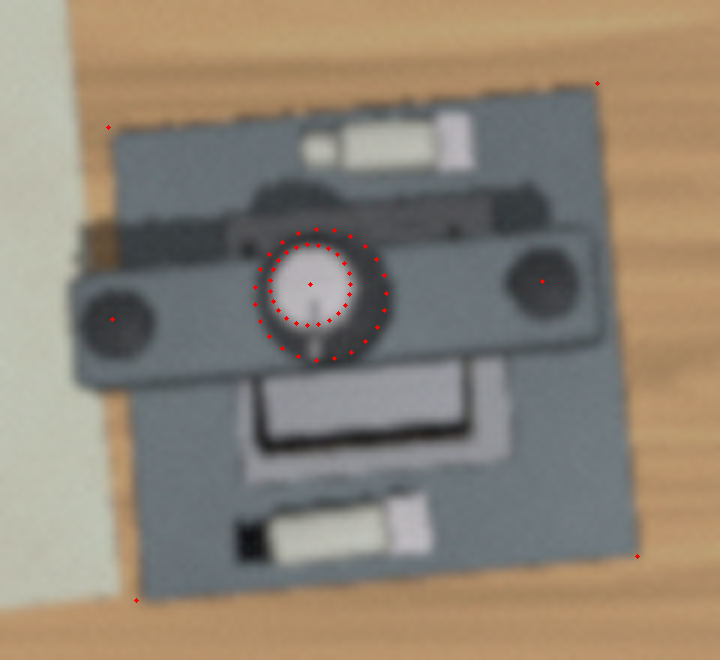

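```bash
python3 - <<'E'
from h import *
b=grab_frame("scene")
for z in (.289,.302,.31): print(z,ray(b,(379,162.5),z),ray(b,(290+283/4,70+343/4),z),ray(b,(290+430/4,70+402/4),z))
crop(b,(335,100,425,180),8,"s4.png")
E
```

```text
0.289 [0.5182932  0.13942052 0.289     ] [0.48945608 0.10046282 0.289     ] [0.55036737 0.17731324 0.289     ]
0.302 [0.5273357 0.1357229 0.302    ] [0.49886509 0.09726034 0.302     ] [0.55900222 0.17313402 0.302     ]
0.31 [0.53290031 0.13344744 0.31      ] [0.50465525 0.09528958 0.31      ] [0.56431597 0.17056218 0.31      ]
```

View pics/s4.png

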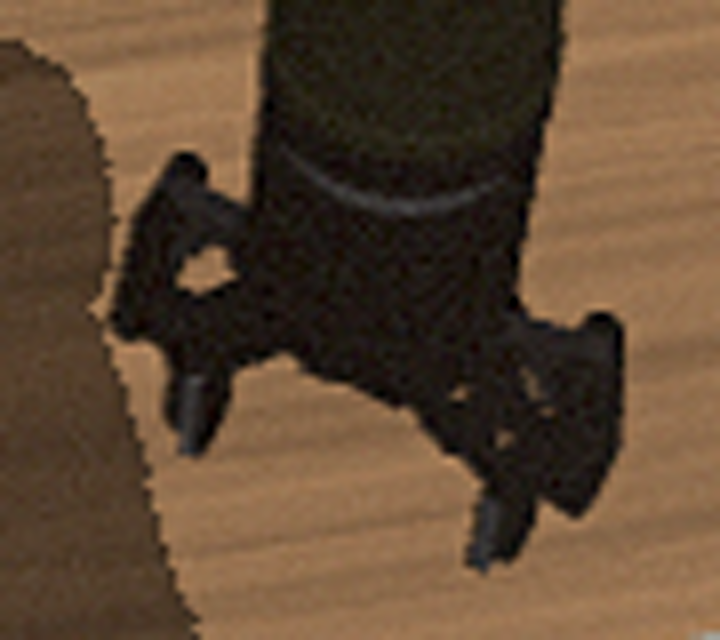

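```bash
cat > ov.py <<'E'
from h import *
import sys
def boxes(s,gap,th,zt,off=(0,0,0)):
    Rm=R.from_rotvec(s["orientation"]).as_matrix(); P=[]
    for sg in (1,-1):
        for yy in (gap/2,gap/2+th):
            for x in np.linspace(-.011,.011,7): P.append([x,sg*yy,zt])
            for x in (-.011,.011):
                for z in np.linspace(zt-.03,zt,8): P.append([x,sg*yy,z])
    return s["position"]+(np.array(P)+off)@Rm.T
if __name__=="__main__":
    b=grab_frame("scene"); s=observe()
    K,r,t=cam(b); print("cam",-cv2.Rodrigues(r)[0].T@t)
    crop(b,(335,100,425,180),8,"s5.png",proj(b,boxes(s,.085,.008,-.002)))
E
python3 ov.py
```

```text
cam [ 1.22975628 -0.15150809  1.31183889]
```

View pics/s5.png

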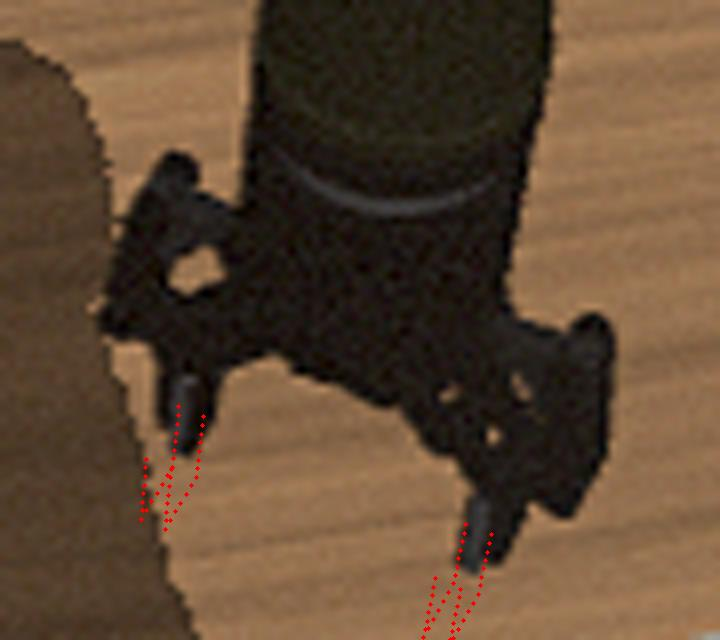

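```bash
python3 st.py; python3 ov.py; python3 st.py
```

```text
clk 2.5 pos [0.5432 0.117  0.2997] q [ 0.18  0.6  -0.82  1.64  0.47  1.12  0.12] F [-0.4 -0.1 -0.3] T [-0.07   0.027 -0.004] gap 0.0853
toolx yaw 2.461 z [-0.001 -0.001 -1.   ] delta tool mm [ 3.   3.4 -0.3]
cam [ 1.22975628 -0.15150809  1.31183889]
clk 2.55 pos [0.5432 0.1157 0.2997] q [ 0.19  0.59 -0.82  1.64  0.47  1.12  0.12] F [ 0.6 -0.3  0.7] T [-0.018 -0.054  0.017] gap 0.085
toolx yaw 2.459 z [-0.001 -0.002 -1.   ] delta tool mm [ 3.8  4.3 -0.3]
```

View pics/s5.png

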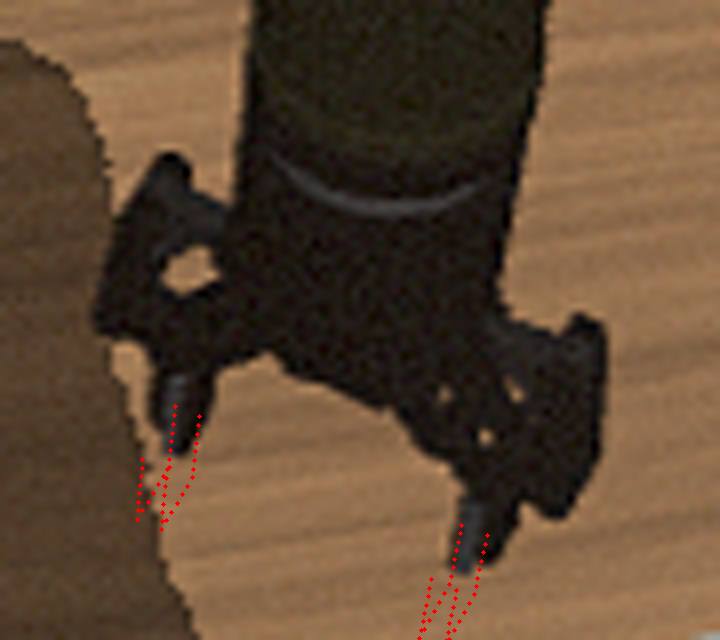

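```bash
python3 - <<'E'
from h import *
from ov import boxes
a=grab_frame("top"); b=grab_frame("scene"); s=observe()
Rm=R.from_rotvec(s["orientation"]).as_matrix()
print(s["clock"],s["position"])
P=[]
for x in np.linspace(-.0425,.0425,9):
    for y in (-.038,.038): P.append([x,y,-.062])
    for y in (-.038,.038): P.append([y,x,-.062])
P=s["position"]+np.array(P)@Rm.T
crop(b,(335,100,425,180),8,"s6.png",np.vstack([proj(b,P),proj(b,boxes(s,.085,.008,-.002))]))
s0=dict(position=np.array([.2205,-.5845,.2128]),orientation=np.array([-3.08881335,-5.63441294e-01,7.1e-04]))
a["image"]=cv2.imread("pics/top0.png")[:,:,::-1]; b["image"]=cv2.imread("pics/scene0.png")[:,:,::-1]
crop(a,(500,270,600,360),7,"t6.png",proj(a,boxes(s0,.085,.008,-.002)))
crop(b,(20,70,130,180),6,"s7.png",proj(b,boxes(s0,.085,.008,-.002)))
E
```

```text
2.65 [0.54328516 0.11507096 0.30000572]
```

View pics/s6.png

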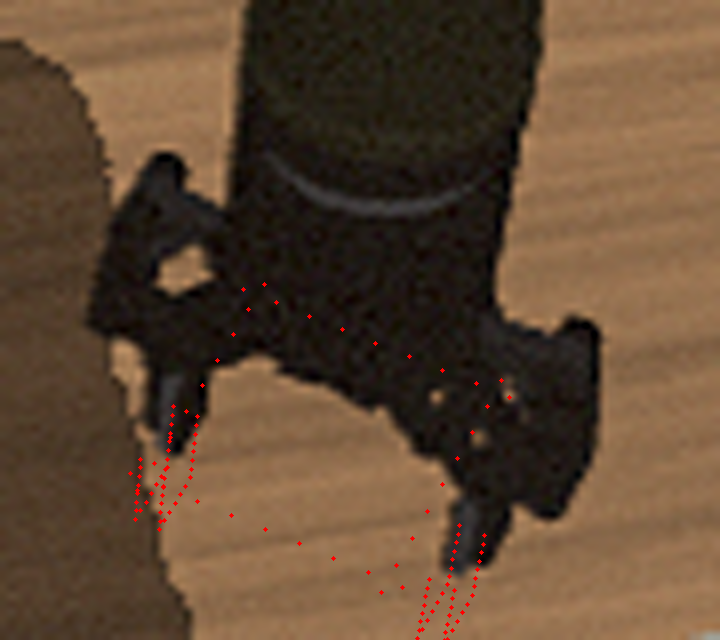

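View pics/s7.png

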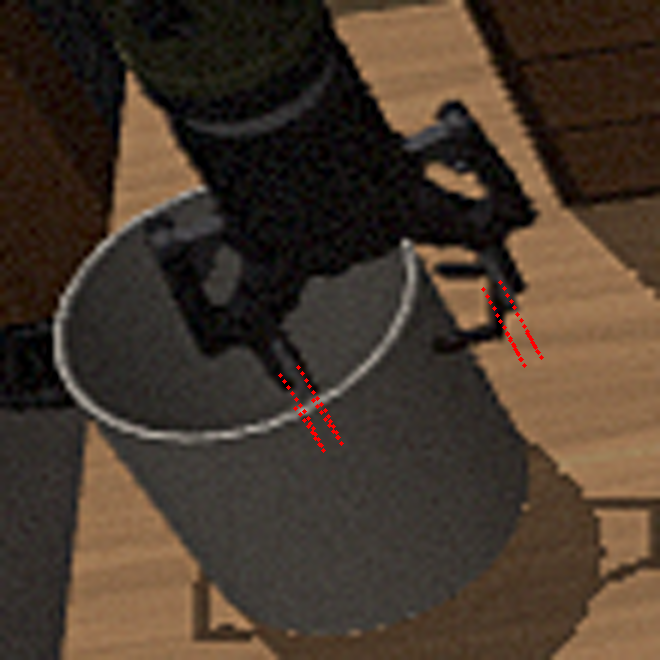

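View pics/t6.png

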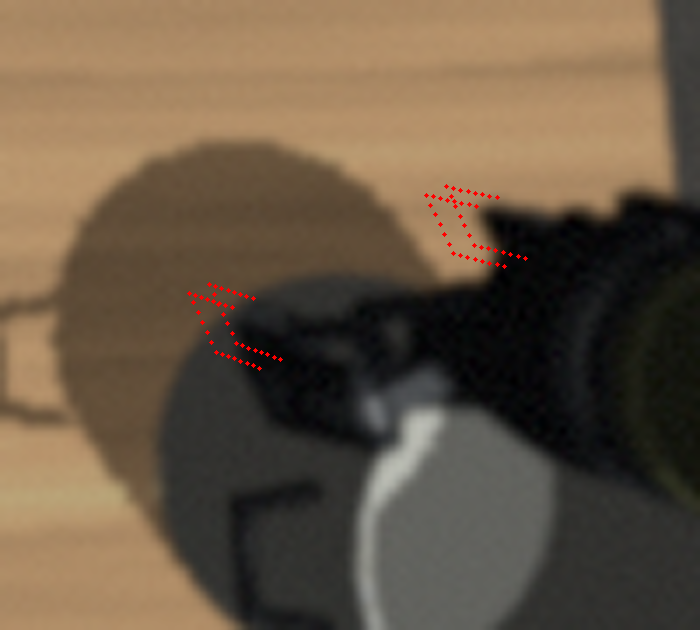

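```bash
python3 - <<'E'
from h import *
from ov import boxes
a=grab_frame("top"); b=grab_frame("scene"); s=observe()
print(s["clock"],s["position"])
crop(b,(335,100,425,180),8,"s8.png",proj(b,boxes(s,.085,.012,-.025)))
s0=dict(position=np.array([.2205,-.5845,.2128]),orientation=np.array([-3.08881335,-5.63441294e-01,7.1e-04]))
a["image"]=cv2.imread("pics/top0.png")[:,:,::-1]; b["image"]=cv2.imread("pics/scene0.png")[:,:,::-1]
A=cv2.imread("pics/t6.png")
crop(a,(500,270,600,360),7,"t8.png",proj(a,boxes(s0,.085,.012,-.025)))
crop(b,(20,70,130,180),6,"s9.png",proj(b,boxes(s0,.085,.012,-.025)))
h=[cv2.imread("pics/"+n) for n in("s8.png","t8.png","s9.png")]
h=[cv2.resize(x,(400,int(400*x.shape[0]/x.shape[1])))[:355] for x in h]; cv2.imwrite("pics/m.png",np.hstack(h)[:, :1200]); cv2.imwrite("pics/m.png",cv2.resize(np.hstack(h[:2]),None,fx=1,fy=1))
E
```

```text
2.75 [0.5434103  0.11540264 0.30022023]
```

View pics/m.png

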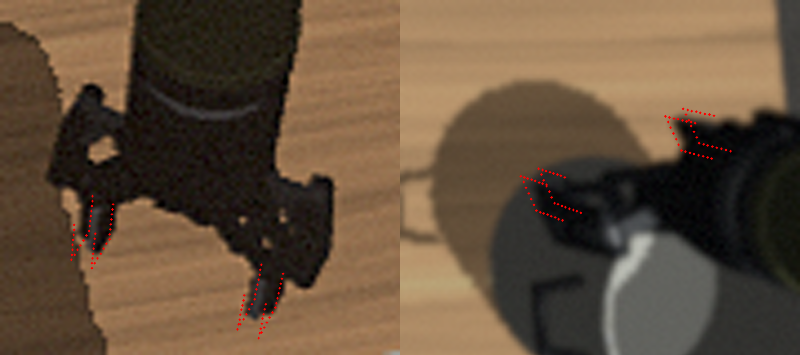

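View pics/s9.png

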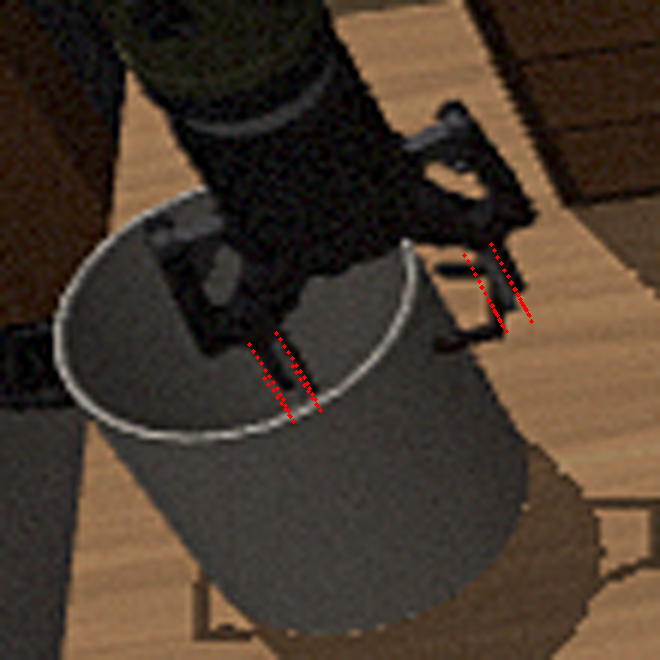

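```bash
python3 st.py .543 .1215 .24
```

```text
clk 2.75 pos [0.5434 0.1154 0.3002] q [ 0.19  0.59 -0.82  1.64  0.47  1.12  0.13] F [-0.1 -0.5 -0.2] T [ 0.036  0.037 -0.036] gap 0.0849
toolx yaw 2.458 z [ 0.    -0.001 -1.   ] delta tool mm [ 4.2  4.5 60.2]
```

Call:
{"name": "drive_tool", "arguments": {
  "commands": [2,2,20,0,4,4,40,0,4,4,55,0,4,4,60,0,4,4,60,0,4,4,60,0],
  "gripper": 44
}}

```text
clock: 3.25
position: [0.5432, 0.1223, 0.2407]
orientation: [1.05, 2.96, 0.0]
force: [-1.3, 1.0, 0.8]
finger_gap: 0.0439
```

```bash
python3 - <<'E'
from h import *
from ov import boxes
a=grab_frame("top"); b=grab_frame("scene"); s=observe()
p=(.543,.1215)
t=np.linspace(0,2*np.pi,24)
ring=np.c_[p[0]+.018*np.cos(t),p[1]+.018*np.sin(t),0*t+.21]
crop(b,(325,110,425,210),7,"s10.png",np.vstack([proj(b,ring),proj(b,boxes(s,s["finger_gap"],.010,.008))]))
E
python3 st.py .543 .1215 .24
```

```text
clk 3.35 pos [0.5436 0.1227 0.2412] q [ 0.15  0.66 -0.78  1.72  0.54  0.99  0.05] F [ 0.2 -0.   0.1] T [ 0.067 -0.03   0.028] gap 0.0439
toolx yaw 2.46 z [ 0.002  0.001 -1.   ] delta tool mm [-0.3 -1.3  1.2]
```

View pics/s10.png

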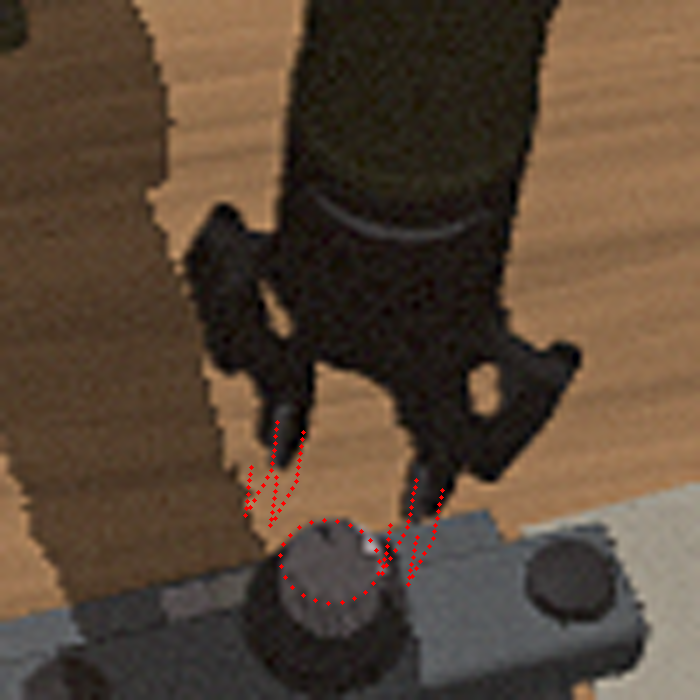

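```bash
python3 - <<'E'
from h import *
a=grab_frame("top"); b=grab_frame("scene")
print(b["rvec"],b["tvec"],a["rvec"],a["tvec"],b["fov_y"])
def tri(ua,ub):
    Ps=[]
    for f in (a,b):
        K,r,t=cam(f); Ps.append(K@np.c_[cv2.Rodrigues(r)[0],t])
    X=cv2.triangulatePoints(Ps[0],Ps[1],np.array(ua,float).reshape(2,1),np.array(ub,float).reshape(2,1)); X=(X[:3]/X[3]).ravel()
    print(X, proj(a,X)-ua,proj(b,X)-ub); return X
p1=tri((534.3,317.2),(104,118)); p2=tri((569.3,300),(68,134.5))
o=np.array([.2205,-.5845,.2128]); Rm=R.from_rotvec([-3.0888,-.5634,.0007]).as_matrix()
for p in (p1,p2): print((Rm.T@(p-o)*1000).round(1))
E
```

```text
[ 2.06857513  1.69341621 -0.47464446] [-0.1002258  -0.36610515  1.76411402] [ 2.12777754 -2.17097566  0.10749469] [-0.01018998  0.53366447  1.18806315] 42.27642297901762
[ 0.20508372 -0.53495651  0.25166829] [[0.71240514 0.05759768]] [[0.38053087 0.09231451]]
[ 0.24371148 -0.62585035  0.2495316 ] [[1.78541365 0.1288004 ]] [[0.97824222 0.28049365]]
[  3.1 -51.9 -38.8]
[  7.1  46.8 -36.8]
```

Call:
{"name": "drive_tool", "arguments": {
  "commands": [0,0,10,0,0,-1,20,0,0,-1,30,0,0,-1,38,0,0,-1,43,0,0,-1,43,0,0,-1,43,0],
  "gripper": 60
}}

```text
clock: 4.03
position: [0.5421, 0.1218, 0.1967]
orientation: [-1.048, -2.961, 0.001]
force: [0.2, 0.0, -0.3]
finger_gap: 0.0596
```

```bash
python3 - <<'E'
from h import *
b=grab_frame("scene"); crop(b,(325,110,425,210),7,"s11.png")
E
python3 st.py .543 .1215 .198
```

```text
clk 4.08 pos [0.5424 0.1221 0.1971] q [ 0.13  0.71 -0.75  1.78  0.6   0.9   0.  ] F [ 0.1 -0.7  0.6] T [-0.005  0.011 -0.014] gap 0.0599
toolx yaw 2.461 z [ 0.  0. -1.] delta tool mm [-0.8 -0.1 -0.9]
```

View pics/s11.png

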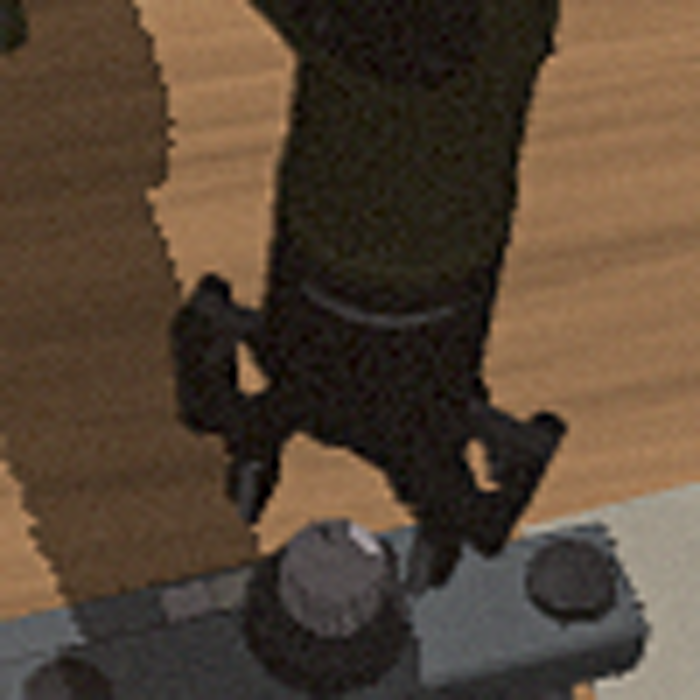

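Call:
{"name": "drive_tool", "arguments": {
  "commands": [0,0,0,0,0,0,0,0,0,0,0,0,0,0,0,0],
  "gripper": 28
}}

```text
clock: 4.42
position: [0.5424, 0.1218, 0.1973]
orientation: [1.049, 2.961, 0.0]
force: [-0.3, -0.1, -0.3]
finger_gap: 0.028
```

```bash
python3 - <<'E'
from h import *
b=grab_frame("scene"); crop(b,(325,110,425,210),7,"s12.png")
E
python3 st.py .543 .1215 .198
```

```text
clk 4.47 pos [0.5424 0.1218 0.1973] q [ 0.13  0.71 -0.75  1.78  0.6   0.9   0.  ] F [-0.1 -0.3  0.1] T [-0.042  0.112  0.006] gap 0.0281
toolx yaw 2.461 z [ 0.  0. -1.] delta tool mm [-0.7  0.2 -0.7]
```

View pics/s12.png

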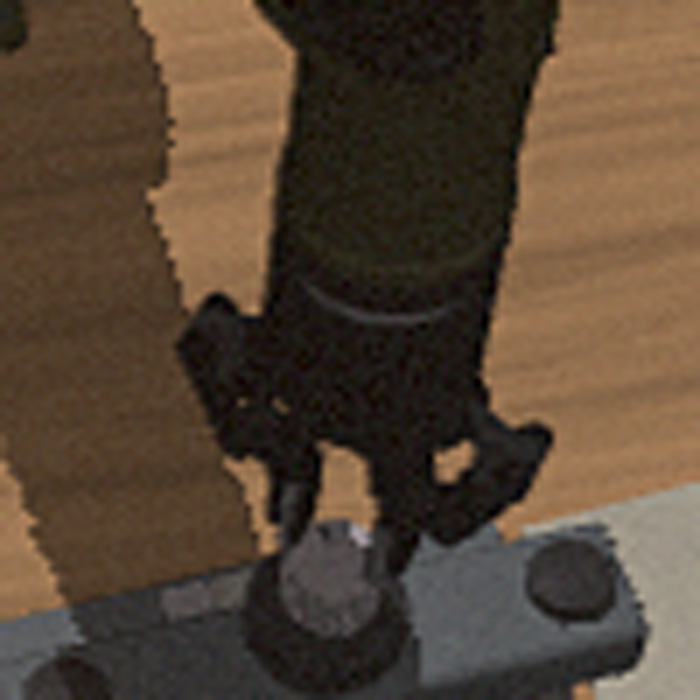

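Call:
{"name": "drive_tool", "arguments": {
  "commands": [0,0,3,0,0,0,5,0,0,0,5,0]
}}

```text
clock: 4.72
position: [0.5422, 0.1217, 0.1918]
orientation: [-1.049, -2.961, 0.0]
force: [0.7, 0.3, 0.5]
finger_gap: 0.0281
```

Call:
{"name": "drive_tool", "arguments": {
  "commands": [0,0,1.5,0,0,0,3,0,0,0,3,0]
}}

```text
clock: 4.97
position: [0.5424, 0.1218, 0.1914]
orientation: [1.048, 2.959, -0.001]
force: [-5.7, -2.0, 18.2]
finger_gap: 0.0282
```

Call:
{"name": "drive_tool", "arguments": {
  "commands": [0,0,-6,0,0,0,-6,0]
}}

```text
clock: 5.13
position: [0.5428, 0.1221, 0.1961]
orientation: [1.048, 2.96, 0.002]
force: [-0.1, 0.3, 0.3]
finger_gap: 0.0279
```

Call:
{"name": "drive_tool", "arguments": {
  "commands": [0,0,0,0,0,0,0,0,0,0,0,0],
  "gripper": 62
}}

```text
clock: 5.38
position: [0.542, 0.1216, 0.1945]
orientation: [-1.049, -2.961, 0.001]
force: [0.2, 0.5, -0.2]
finger_gap: 0.0614
```

```bash
python3 st.py .5434 .1215 .169
```

```text
clk 5.38 pos [0.542  0.1216 0.1945] q [ 0.13  0.71 -0.74  1.78  0.6   0.89  0.  ] F [ 0.2  0.5 -0.2] T [-0.01  -0.017 -0.028] gap 0.0614
toolx yaw 2.461 z [-0.001 -0.    -1.   ] delta tool mm [-1.1  0.8 25.5]
```

Call:
{"name": "drive_tool", "arguments": {
  "commands": [-1,1,6,0,-1,1,12,0,-1,1,18,0,-1,1,18,0]
}}

```text
clock: 5.72
position: [0.5427, 0.1213, 0.1753]
orientation: [-1.048, -2.959, 0.003]
force: [0.6, -0.4, 0.6]
finger_gap: 0.062
```

```bash
python3 - <<'E'
from h import *
b=grab_frame("scene"); crop(b,(325,110,425,210),7,"s13.png")
E
python3 st.py .5434 .1215 .169
```

```text
clk 5.77 pos [0.543  0.1216 0.1759] q [ 0.12  0.73 -0.73  1.8   0.63  0.86 -0.02] F [-0.3  0.1  0. ] T [ 0.007  0.031 -0.01 ] gap 0.0621
toolx yaw 2.461 z [-0.002 -0.001 -1.   ] delta tool mm [-0.4  0.2  6.9]
```

View pics/s13.png

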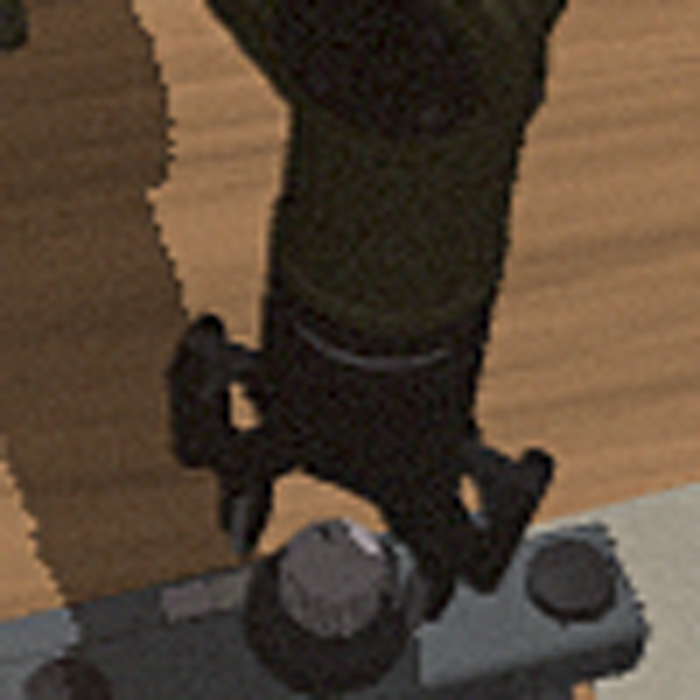

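Call:
{"name": "drive_tool", "arguments": {
  "commands": [0,0,3,0,0,0,7,0,0,0,7,0]
}}

```text
clock: 6.02
position: [0.5433, 0.1217, 0.1694]
orientation: [-1.049, -2.961, 0.001]
force: [-0.7, -0.6, -0.5]
finger_gap: 0.0621
```

Call:
{"name": "drive_tool", "arguments": {
  "commands": [0,0,0,0,0,0,0,0,0,0,0,0],
  "gripper": 38
}}

```text
clock: 6.27
position: [0.5434, 0.1216, 0.1702]
orientation: [-1.049, -2.961, 0.001]
force: [-0.6, -0.9, 1.3]
finger_gap: 0.038
```

```bash
python3 - <<'E'
from h import *
b=grab_frame("scene"); crop(b,(325,110,425,210),7,"s14.png")
E
python3 st.py .5434 .1215 .169
```

```text
clk 6.32 pos [0.5434 0.1215 0.1701] q [ 0.11  0.74 -0.72  1.8   0.64  0.85 -0.03] F [-0.8  0.1  0.3] T [-0.172  0.224  0.011] gap 0.0386
toolx yaw 2.461 z [-0.    -0.001 -1.   ] delta tool mm [-0.  -0.   1.1]
```

View pics/s14.png

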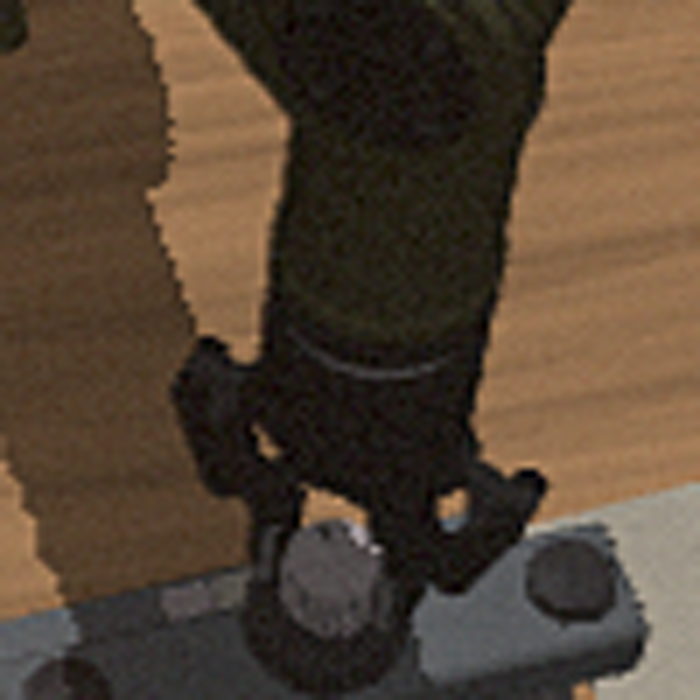

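Call:
{"name": "drive_tool", "arguments": {
  "commands": [0,0,0,0,0,0,0,0,0,0,0,0],
  "gripper": 30
}}

```text
clock: 6.57
position: [0.5428, 0.1207, 0.1705]
orientation: [-1.049, -2.961, 0.005]
force: [-2.7, -3.7, 5.4]
finger_gap: 0.0341
```

```bash
python3 st.py .5434 .1215 .169
```

```text
clk 6.57 pos [0.5428 0.1207 0.1705] q [ 0.11  0.74 -0.72  1.8   0.64  0.85 -0.03] F [-2.7 -3.7  5.4] T [-0.661  0.714 -0.03 ] gap 0.0341
toolx yaw 2.46 z [-0.001 -0.003 -1.   ] delta tool mm [0.1 1.  1.5]
```

Call:
{"name": "drive_tool", "arguments": {
  "commands": [0,0,0,0,0,0,0,0,0,0,0,0],
  "gripper": 62
}}

```text
clock: 6.82
position: [0.5441, 0.1224, 0.1702]
orientation: [1.048, 2.961, 0.002]
force: [-0.2, -0.4, -0.3]
finger_gap: 0.062
```

Call:
{"name": "drive_tool", "arguments": {
  "commands": [0,0,-15,0,0,0,-30,0,0,0,-40,0,0,0,-45,0,0,0,-45,0,0,0,-45,0]
}}

```text
clock: 7.32
position: [0.5437, 0.1218, 0.2149]
orientation: [1.049, 2.961, -0.0]
force: [-0.5, 0.5, 0.1]
finger_gap: 0.0621
```

```bash
python3 - <<'E'
from h import *
b=grab_frame("scene"); crop(b,(325,110,425,210),7,"s15.png")
E
python3 st.py .5434 .1215 .169
```

```text
clk 7.37 pos [0.5434 0.1216 0.2145] q [ 0.14  0.69 -0.76  1.75  0.57  0.94  0.03] F [-0.4 -0.3 -0.3] T [-0.015 -0.013 -0.002] gap 0.062
toolx yaw 2.461 z [-0.001 -0.001 -1.   ] delta tool mm [-0.1 -0.  45.5]
```

Call:
{"name": "drive_tool", "arguments": {
  "commands": [0,0,0,-0.12,0,0,0,-0.24,0,0,0,-0.36,0,0,0,-0.48,0,0,0,-0.6,0,0,0,-0.72,0,0,0,-0.84,0,0,0,-0.96]
}}

```text
clock: 8.03
position: [0.5433, 0.1216, 0.2141]
orientation: [0.446, -3.108, 0.001]
force: [0.5, 0.3, -1.3]
finger_gap: 0.0619
```

Call:
{"name": "drive_tool", "arguments": {
  "commands": [0,0,0,-0.12,0,0,0,-0.24,0,0,0,-0.36,0,0,0,-0.48,0,0,0,-0.6,0,0,0,-0.6,0,0,0,-0.6,0,0,0,-0.6]
}}

```text
clock: 8.7
position: [0.5435, 0.1218, 0.2146]
orientation: [1.333, -2.844, -0.0]
force: [0.2, -0.5, 0.8]
finger_gap: 0.0621
```

```bash
python3 st.py .5434 .1215 .169; python3 - <<'E'
from h import *
b=grab_frame("scene"); crop(b,(325,110,425,210),7,"s16.png")
E
python3 st.py .5434 .1215 .169
```

```text
clk 8.7 pos [0.5435 0.1218 0.2146] q [ 0.31  0.83 -1.16  1.75  0.84  1.15  1.33] F [ 0.2 -0.5  0.8] T [0.001 0.056 0.036] gap 0.0621
toolx yaw -2.265 z [-0.001 -0.    -1.   ] delta tool mm [ 0.2 -0.1 45.6]
clk 8.75 pos [0.5435 0.1218 0.2148] q [ 0.31  0.83 -1.16  1.75  0.84  1.15  1.33] F [-0.6  0.9  0.1] T [-0.013 -0.04   0.023] gap 0.0618
toolx yaw -2.265 z [-0. -0. -1.] delta tool mm [ 0.3 -0.1 45.8]
```

View pics/s15.png

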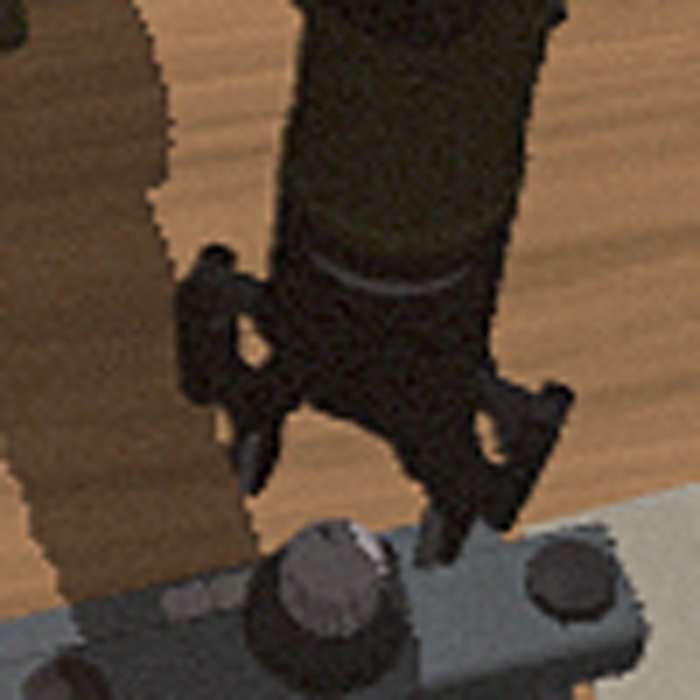

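View pics/s16.png

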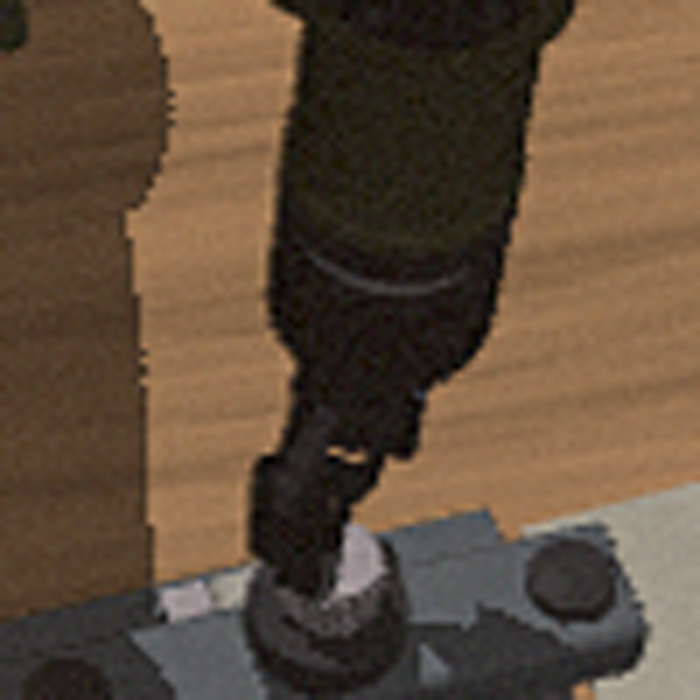

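```bash
python3 - <<'E'
from h import *
from ov import boxes
b=grab_frame("scene"); s=observe(); print(s["clock"])
for z in (.215,.225,.237,.245): print(z,(proj(b,[.5434,.1217,z])+.5-[325,110])*7)
crop(b,(325,110,425,210),7,"s17.png",proj(b,boxes(s,s["finger_gap"],.010,-.0225)))
b["image"]=cv2.resize(cv2.imread("pics/s15.png"),(100,100))
s1=dict(position=np.array([.5434,.1216,.2146]),orientation=np.array([1.049,2.961,0]))
A=cv2.imread("pics/s15.png")
for m in (proj(b,boxes(s1,.062,.010,-.0225))+.5-[325,110])*7: cv2.circle(A,tuple(int(v) for v in m),2,(0,0,255),-1)
cv2.imwrite("pics/s18.png",A)
E
```

```text
8.8
0.215 [[331.96660867 554.81783402]]
0.225 [[334.35587699 539.50782452]]
0.237 [[337.26444546 520.87023132]]
0.245 [[339.22910797 508.28102088]]
```

View pics/s17.png

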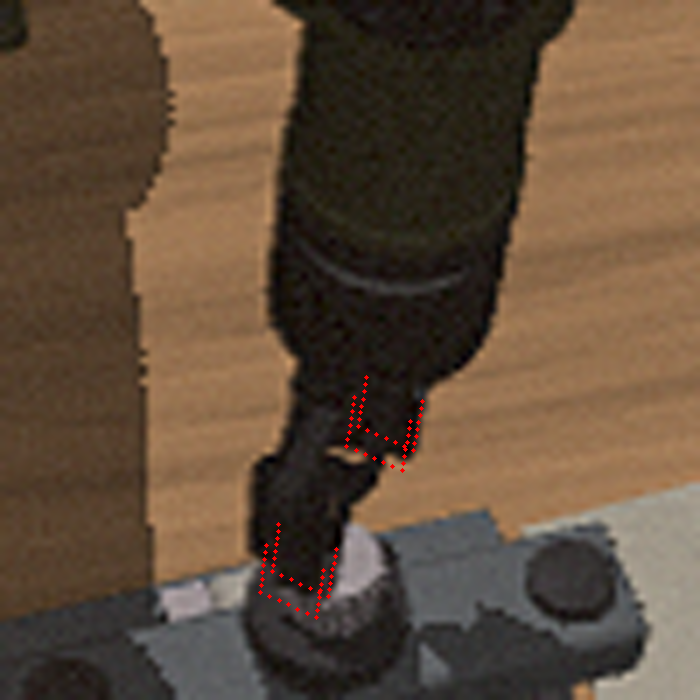

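View pics/s18.png

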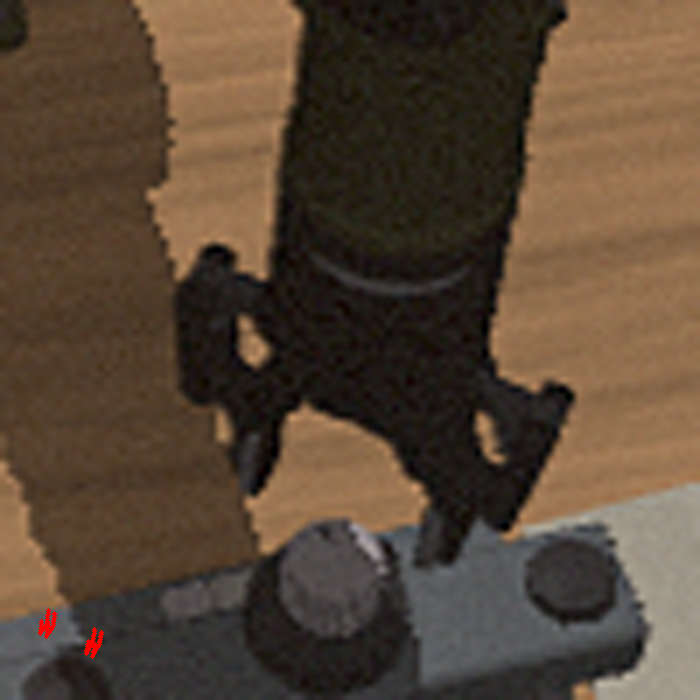

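Call:
{"name": "drive_tool", "arguments": {
  "commands": [0,0,10,0,0,0,20,0,0,0,30,0,0,0,40,0,0,0,45,0,0,0,45,0],
  "gripper": 80
}}

```text
clock: 9.3
position: [0.5428, 0.1213, 0.1682]
orientation: [1.336, -2.84, -0.0]
force: [0.3, 0.0, -0.2]
finger_gap: 0.0801
```

```bash
python3 - <<'E'
from h import *
b=grab_frame("scene"); crop(b,(325,110,425,210),7,"s19.png")
E
python3 st.py .5434 .1215 .169
```

```text
clk 9.35 pos [0.5432 0.1218 0.1692] q [ 0.29  0.89 -1.12  1.79  0.91  1.08  1.28] F [-0.7  0.1  0.1] T [ 0.087 -0.06   0.003] gap 0.08
toolx yaw -2.262 z [-0.002 -0.    -1.   ] delta tool mm [ 0.1 -0.3  0.2]
```

View pics/s19.png

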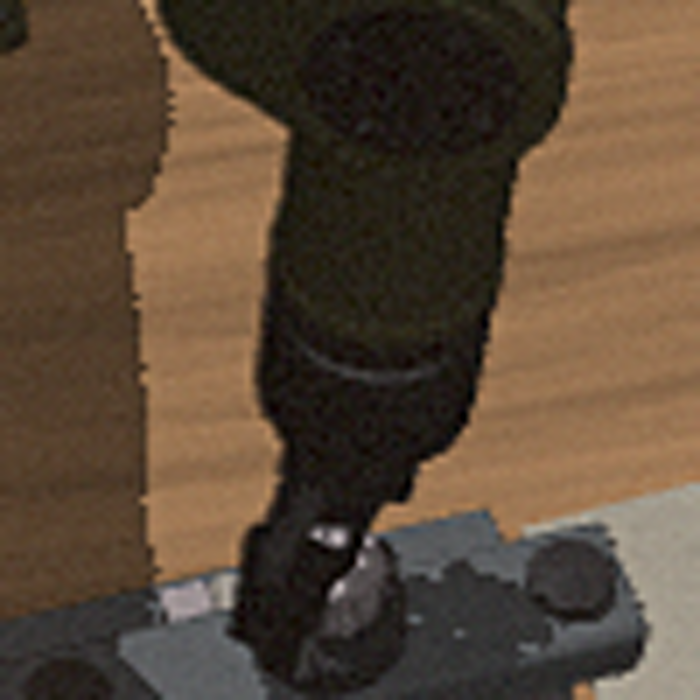

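Clear of the knob on both sides with no force. Close on it in stages and read the force.

Call:
{"name": "drive_tool", "arguments": {
  "commands": [0,0,0,0,0,0,0,0,0,0,0,0],
  "gripper": 44
}}

```text
clock: 9.6
position: [0.544, 0.1222, 0.1706]
orientation: [-1.336, 2.842, -0.0]
force: [0.2, 0.5, -0.9]
finger_gap: 0.0453
```

```bash
python3 st.py .5434 .1215 .169
```

```text
clk 9.6 pos [0.544  0.1222 0.1706] q [ 0.29  0.89 -1.12  1.79  0.91  1.08  1.28] F [ 0.2  0.5 -0.9] T [-0.048  0.008 -0.01 ] gap 0.0453
toolx yaw -2.262 z [ 0.001  0.    -1.   ] delta tool mm [0.9 0.  1.6]
```

Call:
{"name": "drive_tool", "arguments": {
  "commands": [0,0,0,0,0,0,0,0,0,0,0,0],
  "gripper": 38
}}

```text
clock: 9.85
position: [0.5438, 0.1219, 0.1703]
orientation: [-1.337, 2.843, -0.0]
force: [-0.7, 0.6, -0.4]
finger_gap: 0.0379
```

```bash
python3 st.py .5434 .1215 .169
```

```text
clk 9.85 pos [0.5438 0.1219 0.1703] q [ 0.29  0.89 -1.12  1.79  0.91  1.08  1.28] F [-0.7  0.6 -0.4] T [-0.016  0.017  0.013] gap 0.0379
toolx yaw -2.262 z [ 0. -0. -1.] delta tool mm [0.6 0.  1.3]
```

Call:
{"name": "drive_tool", "arguments": {
  "commands": [0.5,0,0,0,0.5,0,0,0,0.5,0,0,0,0.5,0,0,0],
  "gripper": 24
}}

```text
clock: 10.18
position: [0.5438, 0.1218, 0.1706]
orientation: [-1.336, 2.842, -0.0]
force: [1.1, 0.9, 4.2]
finger_gap: 0.0342
```

```bash
python3 st.py .5434 .1215 .169
```

```text
clk 10.18 pos [0.5438 0.1218 0.1706] q [ 0.29  0.89 -1.12  1.79  0.91  1.08  1.28] F [1.1 0.9 4.2] T [-0.071 -0.168 -0.003] gap 0.0342
toolx yaw -2.262 z [ 0.001  0.    -1.   ] delta tool mm [0.6 0.1 1.6]
```

Call:
{"name": "drive_tool", "arguments": {
  "commands": [0,0,0,0.05,0,0,0,0.1,0,0,0,0.15,0,0,0,0.2,0,0,0,0.2]
}}

```text
clock: 10.6
position: [0.5441, 0.1216, 0.1706]
orientation: [-1.044, 2.961, -0.001]
force: [1.2, -0.4, 4.1]
finger_gap: 0.0338
```

```bash
python3 st.py .5430 .1210 .170; python3 - <<'E'
from h import *
s=observe(); print(s["effort"].round(3))
b=grab_frame("scene"); crop(b,(325,110,425,210),7,"s20.png")
E
```

```text
clk 10.6 pos [0.5441 0.1216 0.1706] q [ 0.27  0.87 -1.07  1.79  0.88  1.05  1.1 ] F [ 1.2 -0.4  4.1] T [-0.115 -0.347 -0.233] gap 0.0338
toolx yaw -2.464 z [ 0.002 -0.    -1.   ] delta tool mm [1.2 0.2 0.6]
[-5.9400e-01 -4.7032e+01 -1.1934e+01 -9.6180e+00 -3.4200e-01  3.2000e-02
 -2.2700e-01]
```

View pics/s20.png

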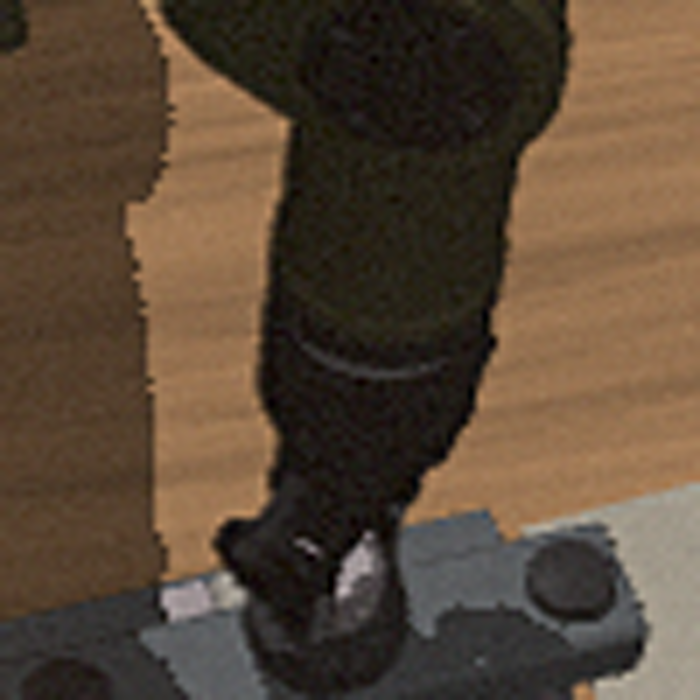

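Call:
{"name": "drive_tool", "arguments": {
  "commands": [0,0,0,0.05,0,0,0,0.1,0,0,0,0.15,0,0,0,0.2,0,0,0,0.2]
}}

```text
clock: 11.07
position: [0.5442, 0.1214, 0.1706]
orientation: [-0.744, 3.05, -0.001]
force: [1.5, -0.5, 6.3]
finger_gap: 0.0346
```

```bash
cat > tq.py <<'E'
from h import *
s=observe(); Rm=R.from_rotvec(s["orientation"]).as_matrix(); y=np.arctan2(Rm[1,0],Rm[0,0])
print("clk",round(s["clock"],2),"ang",round((-2.262-y)%(2*np.pi),3),"Tz",s["wrist_torque"][2].round(3),"e7",s["effort"][6].round(3),"F",s["force"].round(1),"pos",s["position"].round(4),"gap",round(s["finger_gap"],4),"q3,q7",s["q"][[2,6]].round(2))
E
python3 tq.py
```

```text
clk 11.07 ang 0.401 Tz -0.214 e7 -0.236 F [ 1.5 -0.5  6.3] pos [0.5442 0.1214 0.1706] gap 0.0346 q3,q7 [-1.03  0.93]
```

Call:
{"name": "drive_tool", "arguments": {
  "commands": [0,0,0,0.05,0,0,0,0.1,0,0,0,0.1]
}}

```text
clock: 11.32
position: [0.5443, 0.1212, 0.1706]
orientation: [-0.591, 3.084, -0.001]
force: [3.4, -1.2, 6.4]
finger_gap: 0.0344
```

```bash
python3 tq.py
```

```text
clk 11.32 ang 0.501 Tz -0.171 e7 -0.228 F [ 3.4 -1.2  6.4] pos [0.5443 0.1212 0.1706] gap 0.0344 q3,q7 [-1.    0.84]
```

Call:
{"name": "drive_tool", "arguments": {
  "commands": [0,0,0,0.05,0,0,0,0.1,0,0,0,0.1]
}}

```text
clock: 11.57
position: [0.5443, 0.1211, 0.1706]
orientation: [-0.436, 3.109, -0.002]
force: [2.9, -2.3, 6.4]
finger_gap: 0.0341
```

```bash
python3 tq.py
```

```text
clk 11.57 ang 0.601 Tz -0.084 e7 -0.258 F [ 2.9 -2.3  6.4] pos [0.5443 0.1211 0.1706] gap 0.0341 q3,q7 [-0.98  0.76]
```

Call:
{"name": "drive_tool", "arguments": {
  "commands": [0,0,0,0.05,0,0,0,0.1,0,0,0,0.1]
}}

```text
clock: 11.82
position: [0.5444, 0.1209, 0.1706]
orientation: [-0.28, 3.127, -0.002]
force: [1.8, -2.7, 6.6]
finger_gap: 0.0339
```

```bash
python3 tq.py
```

```text
clk 11.82 ang 0.701 Tz -0.101 e7 -0.322 F [ 1.8 -2.7  6.6] pos [0.5444 0.1209 0.1706] gap 0.0339 q3,q7 [-0.96  0.67]
```

```bash
python3 tq.py; python3 - <<'E'
from h import *
T=[];E=[]
for i in range(4):
    b=grab_frame("scene"); s=observe(); T.append(s["wrist_torque"]); E.append(s["effort"][6])
print(np.mean(T,0).round(3),np.std(T,0).round(3),np.mean(E).round(3),np.std(E).round(4))
crop(b,(325,180,425,250),7,"s21.png")
b["image"]=cv2.imread("pics/scene0.png")[:,:,::-1]; crop(b,(325,180,425,250),7,"s22.png")
E
```

```text
clk 11.82 ang 0.701 Tz -0.101 e7 -0.322 F [ 1.8 -2.7  6.6] pos [0.5444 0.1209 0.1706] gap 0.0339 q3,q7 [-0.96  0.67]
[-0.431 -0.45  -0.119] [0.017 0.023 0.036] 0.09 0.0406
```

View pics/s21.png

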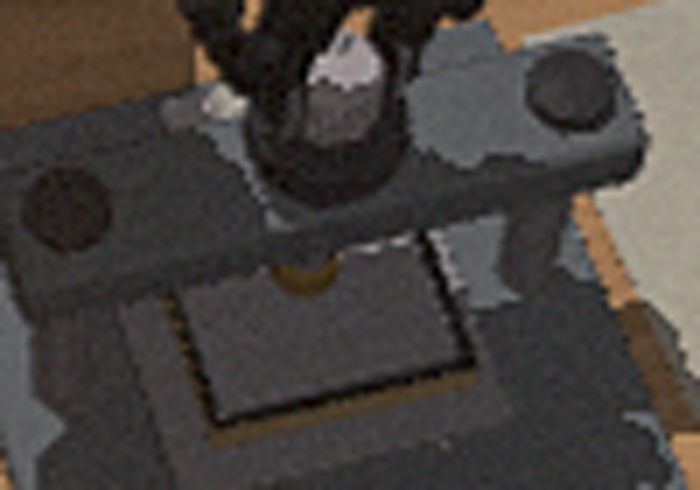

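View pics/s22.png

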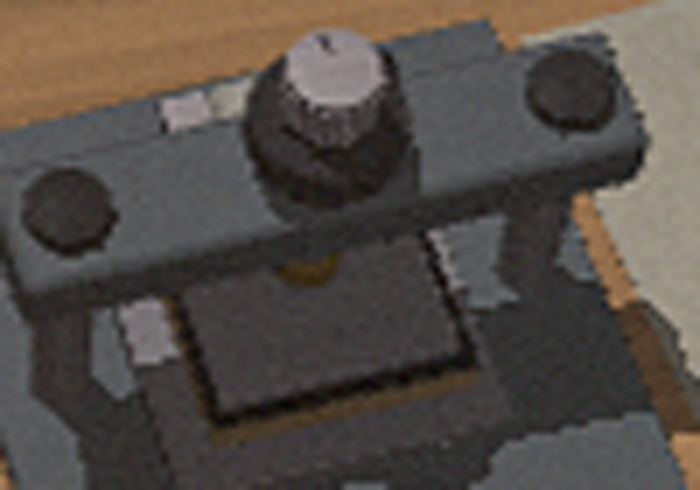

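Call:
{"name": "drive_tool", "arguments": {
  "commands": [0,0,0,0.01,0,0,0,0.02,0,0,0,0.03]
}}

```text
clock: 12.27
position: [0.5444, 0.1209, 0.1706]
orientation: [-0.237, 3.131, -0.002]
force: [1.1, -2.4, 7.1]
finger_gap: 0.0346
```

```bash
python3 tq.py; python3 - <<'E'
from h import *
for i in range(4):
    b=grab_frame("scene"); s=observe(); print(s["wrist_torque"].round(3),s["effort"][6].round(3),s["joint_vel"][6].round(4),s["q"][6].round(4))
crop(b,(325,110,425,210),7,"s23.png")
cv2.imwrite("pics/full1.png",b["image"][:,:,::-1])
E
```

```text
clk 12.27 ang 0.729 Tz 0.375 e7 -0.241 F [ 1.1 -2.4  7.1] pos [0.5444 0.1209 0.1706] gap 0.0346 q3,q7 [-0.95  0.65]
[-0.438 -0.423  0.294] -0.289 0.0139 0.6499
[-0.487 -0.47   0.133] -0.244 0.0037 0.6503
[-0.5   -0.432  0.175] -0.205 0.001 0.6505
[-0.468 -0.498  0.239] -0.199 0.0006 0.6505
```

Call:
{"name": "drive_tool", "arguments": {
  "commands": [0,0,0,-0.01,0,0,0,-0.02,0,0,0,-0.03]
}}

```text
clock: 12.72
position: [0.5444, 0.1209, 0.1706]
orientation: [-0.282, 3.127, -0.001]
force: [0.9, -2.1, 7.3]
finger_gap: 0.0343
```

```bash
python3 tq.py
```

```text
clk 12.72 ang 0.7 Tz -0.168 e7 0.065 F [ 0.9 -2.1  7.3] pos [0.5444 0.1209 0.1706] gap 0.0343 q3,q7 [-0.96  0.68]
```

Call:
{"name": "drive_tool", "arguments": {
  "commands": [0,0,0,-0.01]
}}

```text
clock: 12.8
position: [0.5444, 0.121, 0.1706]
orientation: [-0.298, 3.126, -0.001]
force: [2.1, -1.7, 6.9]
finger_gap: 0.0342
```

```bash
python3 tq.py
```

```text
clk 12.8 ang 0.69 Tz -0.165 e7 0.072 F [ 2.1 -1.7  6.9] pos [0.5444 0.121  0.1706] gap 0.0342 q3,q7 [-0.96  0.68]
```

Call:
{"name": "drive_tool", "arguments": {
  "commands": [0,0,0,-0.01]
}}

```text
clock: 12.88
position: [0.5444, 0.121, 0.1706]
orientation: [-0.313, 3.124, -0.001]
force: [1.7, -1.0, 6.0]
finger_gap: 0.0342
```

```bash
python3 tq.py
```

```text
clk 12.88 ang 0.68 Tz -0.209 e7 0.078 F [ 1.7 -1.   6. ] pos [0.5444 0.121  0.1706] gap 0.0342 q3,q7 [-0.96  0.69]
```

Call:
{"name": "drive_tool", "arguments": {
  "commands": [0,0,0,-0.07,0,0,0,-0.14,0,0,0,-0.21,0,0,0,-0.25,0,0,0,-0.26,0,0,0,-0.24,0,0,0,-0.22]
}}

```text
clock: 13.47
position: [0.5442, 0.1213, 0.1706]
orientation: [-0.655, 3.071, -0.001]
force: [2.0, -1.0, 6.4]
finger_gap: 0.0342
```

```bash
python3 tq.py
```

```text
clk 13.47 ang 0.459 Tz 0.243 e7 0.024 F [ 2.  -1.   6.4] pos [0.5442 0.1213 0.1706] gap 0.0342 q3,q7 [-1.02  0.88]
```

Call:
{"name": "drive_tool", "arguments": {
  "commands": [0,0,0,0.02]
}}

```text
clock: 13.55
position: [0.5443, 0.1213, 0.1706]
orientation: [-0.624, 3.077, -0.001]
force: [1.9, -2.1, 7.3]
finger_gap: 0.0338
```

```bash
python3 tq.py
```

```text
clk 13.55 ang 0.479 Tz 0.226 e7 0.0 F [ 1.9 -2.1  7.3] pos [0.5443 0.1213 0.1706] gap 0.0338 q3,q7 [-1.01  0.86]
```

Call:
{"name": "drive_tool", "arguments": {
  "commands": [0,0,0,0.02]
}}

```text
clock: 13.63
position: [0.5443, 0.1213, 0.1706]
orientation: [-0.593, 3.083, -0.001]
force: [1.4, -0.9, 6.7]
finger_gap: 0.0338
```

```bash
python3 tq.py
```

```text
clk 13.63 ang 0.499 Tz 0.224 e7 -0.001 F [ 1.4 -0.9  6.7] pos [0.5443 0.1213 0.1706] gap 0.0338 q3,q7 [-1.01  0.85]
```

Call:
{"name": "drive_tool", "arguments": {
  "commands": [0,0,0,0.02]
}}

```text
clock: 13.72
position: [0.5443, 0.1212, 0.1706]
orientation: [-0.562, 3.089, -0.001]
force: [2.3, -2.3, 5.8]
finger_gap: 0.0339
```

```bash
python3 tq.py
```

```text
clk 13.72 ang 0.519 Tz 0.189 e7 -0.002 F [ 2.3 -2.3  5.8] pos [0.5443 0.1212 0.1706] gap 0.0339 q3,q7 [-1.    0.83]
```

Call:
{"name": "drive_tool", "arguments": {
  "commands": [0,0,0,0.02]
}}

```text
clock: 13.8
position: [0.5443, 0.1212, 0.1706]
orientation: [-0.532, 3.094, -0.001]
force: [2.5, -1.5, 7.4]
finger_gap: 0.034
```

```bash
python3 tq.py
```

```text
clk 13.8 ang 0.539 Tz 0.285 e7 -0.004 F [ 2.5 -1.5  7.4] pos [0.5443 0.1212 0.1706] gap 0.034 q3,q7 [-1.    0.81]
```

Call:
{"name": "drive_tool", "arguments": {
  "commands": [0,0,0,0.02]
}}

```text
clock: 13.88
position: [0.5443, 0.1212, 0.1706]
orientation: [-0.501, 3.1, -0.001]
force: [1.8, -2.3, 5.8]
finger_gap: 0.0342
```

```bash
python3 tq.py
```

```text
clk 13.88 ang 0.559 Tz 0.265 e7 -0.019 F [ 1.8 -2.3  5.8] pos [0.5443 0.1212 0.1706] gap 0.0342 q3,q7 [-0.99  0.79]
```

Call:
{"name": "drive_tool", "arguments": {
  "commands": [0,0,0,0.02]
}}

```text
clock: 13.97
position: [0.5443, 0.1211, 0.1706]
orientation: [-0.47, 3.104, -0.002]
force: [1.6, -2.0, 6.5]
finger_gap: 0.0338
```

```bash
python3 tq.py
```

```text
clk 13.97 ang 0.579 Tz 0.201 e7 -0.033 F [ 1.6 -2.   6.5] pos [0.5443 0.1211 0.1706] gap 0.0338 q3,q7 [-0.99  0.78]
```

Call:
{"name": "drive_tool", "arguments": {
  "commands": [0,0,0,0.02]
}}

```text
clock: 14.05
position: [0.5444, 0.1211, 0.1706]
orientation: [-0.438, 3.109, -0.002]
force: [1.8, -2.4, 5.8]
finger_gap: 0.0341
```

```bash
python3 tq.py
```

```text
clk 14.05 ang 0.599 Tz 0.221 e7 -0.047 F [ 1.8 -2.4  5.8] pos [0.5444 0.1211 0.1706] gap 0.0341 q3,q7 [-0.98  0.76]
```

Call:
{"name": "drive_tool", "arguments": {
  "commands": [0,0,0,0.02]
}}

```text
clock: 14.13
position: [0.5443, 0.121, 0.1706]
orientation: [-0.408, 3.113, -0.002]
force: [2.5, -1.7, 6.3]
finger_gap: 0.0341
```

```bash
python3 tq.py
```

```text
clk 14.13 ang 0.619 Tz 0.253 e7 -0.061 F [ 2.5 -1.7  6.3] pos [0.5443 0.121  0.1706] gap 0.0341 q3,q7 [-0.98  0.74]
```

Call:
{"name": "drive_tool", "arguments": {
  "commands": [0,0,0,0.02]
}}

```text
clock: 14.22
position: [0.5444, 0.121, 0.1706]
orientation: [-0.376, 3.117, -0.002]
force: [3.0, -1.8, 7.2]
finger_gap: 0.0341
```

```bash
python3 tq.py
```

```text
clk 14.22 ang 0.639 Tz 0.287 e7 -0.074 F [ 3.  -1.8  7.2] pos [0.5444 0.121  0.1706] gap 0.0341 q3,q7 [-0.97  0.73]
```

Call:
{"name": "drive_tool", "arguments": {
  "commands": [0,0,0,0.02]
}}

```text
clock: 14.3
position: [0.5444, 0.121, 0.1706]
orientation: [-0.345, 3.121, -0.002]
force: [1.7, -2.3, 5.9]
finger_gap: 0.0343
```

```bash
python3 tq.py
```

```text
clk 14.3 ang 0.659 Tz 0.293 e7 -0.088 F [ 1.7 -2.3  5.9] pos [0.5444 0.121  0.1706] gap 0.0343 q3,q7 [-0.97  0.71]
```

Call:
{"name": "drive_tool", "arguments": {
  "commands": [0,0,0,0.02]
}}

```text
clock: 14.38
position: [0.5444, 0.121, 0.1706]
orientation: [-0.314, 3.124, -0.002]
force: [1.5, -1.6, 6.4]
finger_gap: 0.0341
```

```bash
python3 tq.py
```

```text
clk 14.38 ang 0.679 Tz 0.287 e7 -0.102 F [ 1.5 -1.6  6.4] pos [0.5444 0.121  0.1706] gap 0.0341 q3,q7 [-0.96  0.69]
```

Call:
{"name": "drive_tool", "arguments": {
  "commands": [0,0,0,0,0,0,0,0]
}}

```text
clock: 14.55
position: [0.5444, 0.121, 0.1706]
orientation: [-0.314, 3.124, -0.002]
force: [2.1, -1.9, 6.6]
finger_gap: 0.0337
```

```bash
python3 tq.py; python3 - <<'E'
from h import *
b=grab_frame("scene"); cv2.imwrite("pics/f_grip.png",b["image"][:,:,::-1])
E
```

```text
clk 14.55 ang 0.679 Tz 0.093 e7 -0.101 F [ 2.1 -1.9  6.6] pos [0.5444 0.121  0.1706] gap 0.0337 q3,q7 [-0.96  0.69]
```

Call:
{"name": "drive_tool", "arguments": {
  "commands": [0,0,0,0,0,0,0,0,0,0,0,0],
  "gripper": 70
}}

```text
clock: 14.85
position: [0.5424, 0.1214, 0.1694]
orientation: [0.314, -3.124, 0.0]
force: [0.8, -0.1, -0.3]
finger_gap: 0.0688
```

```bash
python3 tq.py; python3 - <<'E'
from h import *
b=grab_frame("scene"); cv2.imwrite("pics/f_rel.png",b["image"][:,:,::-1])
im=[]
for n in ("f_grip","f_rel"):
    b["image"]=cv2.imread(f"pics/{n}.png")[:,:,::-1]; crop(b,(345,170,405,215),6,"x.png"); im.append(cv2.imread("pics/x.png"))
cv2.imwrite("pics/s24.png",np.hstack(im))
E
python3 st.py .5435 .1215 .135
```

```text
clk 14.85 ang 0.679 Tz -0.009 e7 0.008 F [ 0.8 -0.1 -0.3] pos [0.5424 0.1214 0.1694] gap 0.0688 q3,q7 [-0.96  0.69]
clk 14.9 pos [0.5426 0.1215 0.1695] q [ 0.23  0.82 -0.96  1.8   0.81  0.98  0.69] F [ 0.6 -0.   0.3] T [ 0.054 -0.099  0.002] gap 0.07
toolx yaw -2.941 z [-0.002 -0.    -1.   ] delta tool mm [-1.  -0.2 34.5]
```

View pics/s24.png

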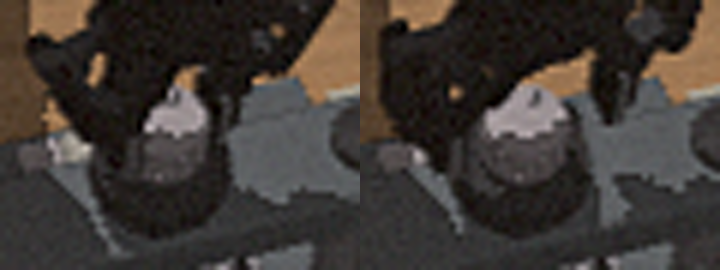

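Call:
{"name": "drive_tool", "arguments": {
  "commands": [-2,-1,0,0,-2,-1,0,0,-2,-1,6,0,-2,-1,12,0,-2,-1,18,0,-2,-1,18,0],
  "gripper": 84
}}

```text
clock: 15.4
position: [0.5446, 0.1203, 0.1504]
orientation: [0.312, -3.123, 0.002]
force: [-0.2, 0.3, 0.5]
finger_gap: 0.0837
```

```bash
python3 st.py .5445 .121 .137; python3 - <<'E'
from h import *
b=grab_frame("scene"); crop(b,(325,140,425,230),7,"s25.png")
E
python3 st.py .5445 .121 .137
```

```text
clk 15.4 pos [0.5446 0.1203 0.1504] q [ 0.22  0.85 -0.94  1.81  0.84  0.95  0.67] F [-0.2  0.3  0.5] T [ 0.048 -0.03  -0.037] gap 0.0837
toolx yaw -2.942 z [-0.003 -0.001 -1.   ] delta tool mm [-0.1  0.7 13.4]
clk 15.45 pos [0.5449 0.1206 0.1511] q [ 0.22  0.85 -0.94  1.81  0.84  0.95  0.67] F [0.1 0.4 0.5] T [ 0.043 -0.014 -0.037] gap 0.0838
toolx yaw -2.942 z [-0.002 -0.001 -1.   ] delta tool mm [ 0.2  0.5 14.1]
```

View pics/s25.png

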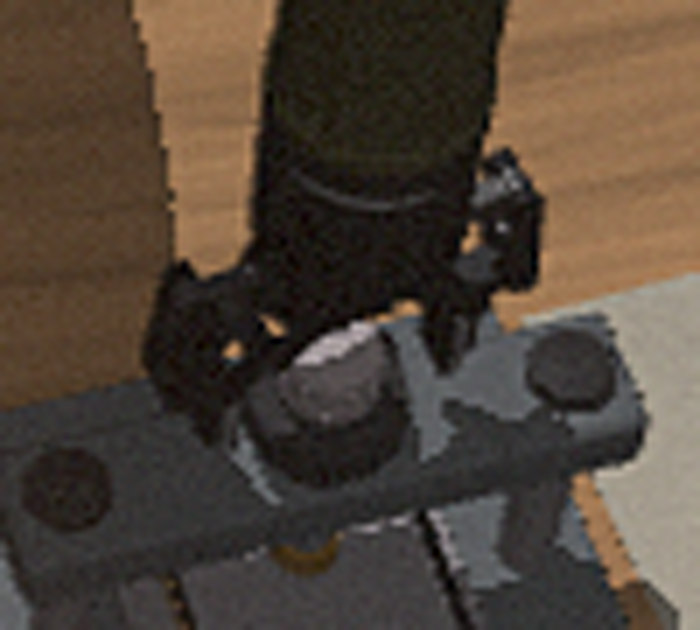

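Call:
{"name": "drive_tool", "arguments": {
  "commands": [0,0,4,0,0,0,8,0,0,0,8,0]
}}

```text
clock: 15.7
position: [0.5452, 0.1206, 0.1433]
orientation: [0.312, -3.125, 0.001]
force: [-0.7, 0.1, 0.1]
finger_gap: 0.0846
```

Call:
{"name": "drive_tool", "arguments": {
  "commands": [0,0,3,0,0,0,6,0,0,0,6,0]
}}

```text
clock: 15.95
position: [0.5453, 0.1207, 0.1375]
orientation: [0.312, -3.125, 0.001]
force: [-0.5, 0.3, -0.1]
finger_gap: 0.084
```

Call:
{"name": "drive_tool", "arguments": {
  "commands": [0,0,0,0,0,0,0,0,0,0,0,0],
  "gripper": 63
}}

```text
clock: 16.2
position: [0.5456, 0.121, 0.1382]
orientation: [-0.312, 3.126, 0.0]
force: [0.1, 0.9, 0.1]
finger_gap: 0.063
```

```bash
python3 st.py .5445 .121 .137; python3 - <<'E'
from h import *
b=grab_frame("scene"); crop(b,(325,140,425,230),7,"s26.png")
E
python3 st.py .5445 .121 .137
```

```text
clk 16.2 pos [0.5456 0.121  0.1382] q [ 0.21  0.86 -0.93  1.82  0.86  0.93  0.65] F [0.1 0.9 0.1] T [-0.016 -0.012 -0.012] gap 0.063
toolx yaw -2.942 z [ 0.  0. -1.] delta tool mm [1.1 0.2 1.2]
clk 16.25 pos [0.5456 0.121  0.1382] q [ 0.21  0.86 -0.93  1.82  0.86  0.93  0.65] F [-0.   0.6  0.1] T [0.041 0.021 0.032] gap 0.0627
toolx yaw -2.942 z [ 0.  0. -1.] delta tool mm [1.1 0.2 1.2]
```

View pics/s26.png

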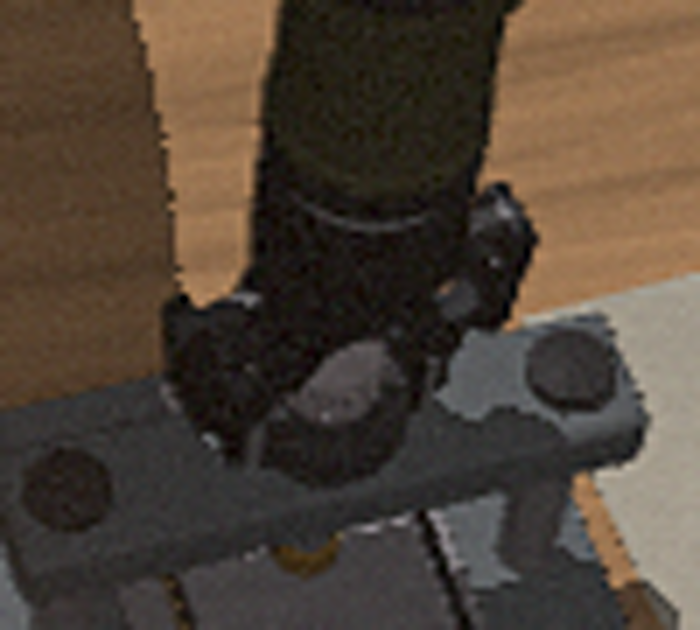

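Call:
{"name": "drive_tool", "arguments": {
  "commands": [1,0,0,0,1,0,0,0,1,0,0,0]
}}

```text
clock: 16.5
position: [0.5445, 0.1207, 0.1382]
orientation: [-0.313, 3.126, -0.0]
force: [-0.1, 0.2, -0.3]
finger_gap: 0.063
```

Call:
{"name": "drive_tool", "arguments": {
  "commands": [0,0,0,0,0,0,0,0,0,0,0,0],
  "gripper": 50
}}

```text
clock: 16.75
position: [0.5445, 0.121, 0.1387]
orientation: [-0.312, 3.126, 0.0]
force: [-1.5, -0.3, 5.9]
finger_gap: 0.0579
```

```bash
sed -i 's/-2.262-y/-2.942-y/; s/% *(2\*np.pi)/% (2*np.pi)/' tq.py; python3 tq.py; python3 st.py .5445 .121 .137
```

```text
clk 16.75 ang 0.0 Tz -0.049 e7 0.017 F [-1.5 -0.3  5.9] pos [0.5445 0.121  0.1387] gap 0.0579 q3,q7 [-0.93  0.65]
clk 16.75 pos [0.5445 0.121  0.1387] q [ 0.21  0.86 -0.93  1.82  0.86  0.92  0.65] F [-1.5 -0.3  5.9] T [-0.057  0.323 -0.049] gap 0.0579
toolx yaw -2.942 z [ 0.  0. -1.] delta tool mm [ 0.  -0.   1.7]
```

Call:
{"name": "drive_tool", "arguments": {
  "commands": [0,0,0,0.05,0,0,0,0.1,0,0,0,0.15,0,0,0,0.2,0,0,0,0.25,0,0,0,0.3,0,0,0,0.35,0,0,0,0.4]
}}

```text
clock: 17.42
position: [0.5445, 0.1204, 0.1387]
orientation: [0.319, 3.125, -0.002]
force: [-1.6, -3.1, 6.0]
finger_gap: 0.058
```

```bash
python3 tq.py
```

```text
clk 17.42 ang 0.403 Tz 0.05 e7 0.454 F [-1.6 -3.1  6. ] pos [0.5445 0.1204 0.1387] gap 0.058 q3,q7 [-0.83  0.31]
```

Call:
{"name": "drive_tool", "arguments": {
  "commands": [0,0,0,0.05,0,0,0,0.1,0,0,0,0.15,0,0,0,0.2,0,0,0,0.25,0,0,0,0.3,0,0,0,0.35,0,0,0,0.38]
}}

```text
clock: 18.08
position: [0.5443, 0.1197, 0.1387]
orientation: [0.903, 3.008, -0.003]
force: [-2.4, -3.1, 6.5]
finger_gap: 0.058
```

```bash
python3 tq.py; python3 - <<'E'
from h import *
b=grab_frame("scene"); crop(b,(325,140,425,230),7,"s27.png")
E
```

```text
clk 18.08 ang 0.783 Tz 0.086 e7 0.084 F [-2.4 -3.1  6.5] pos [0.5443 0.1197 0.1387] gap 0.058 q3,q7 [-0.73 -0.01]
```

View pics/s27.png

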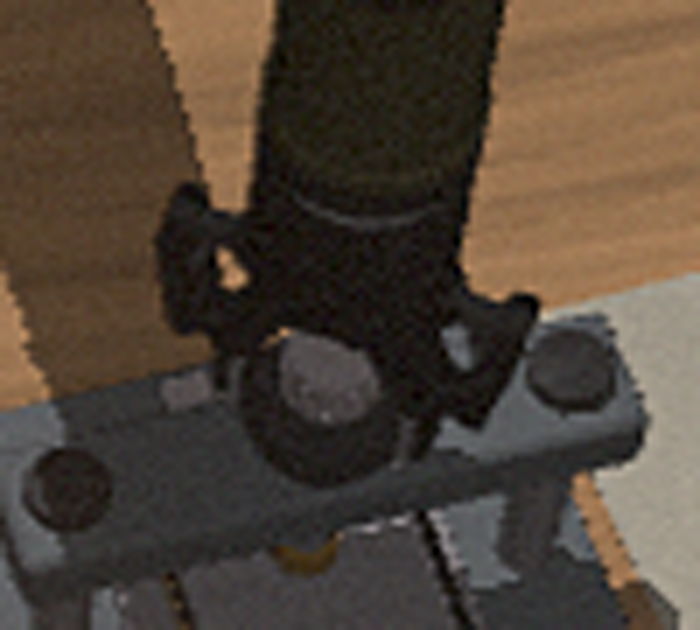

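Call:
{"name": "drive_tool", "arguments": {
  "commands": [0,0,0,0.03,0,0,0,0.06]
}}

```text
clock: 18.3
position: [0.5442, 0.1197, 0.1387]
orientation: [0.992, 2.98, -0.003]
force: [-2.4, -2.6, 7.8]
finger_gap: 0.0583
```

```bash
python3 tq.py
```

```text
clk 18.3 ang 0.842 Tz 0.106 e7 0.256 F [-2.4 -2.6  7.8] pos [0.5442 0.1197 0.1387] gap 0.0583 q3,q7 [-0.72 -0.05]
```

Call:
{"name": "drive_tool", "arguments": {
  "commands": [0,0,0,0.025,0,0,0,0.05]
}}

```text
clock: 18.47
position: [0.5442, 0.1196, 0.1387]
orientation: [1.066, 2.955, -0.004]
force: [-2.6, -4.5, 7.5]
finger_gap: 0.058
```

```bash
python3 tq.py
```

```text
clk 18.47 ang 0.892 Tz 0.014 e7 0.179 F [-2.6 -4.5  7.5] pos [0.5442 0.1196 0.1387] gap 0.058 q3,q7 [-0.71 -0.09]
```

Call:
{"name": "drive_tool", "arguments": {
  "commands": [0,0,0,0.025,0,0,0,0.05]
}}

```text
clock: 18.63
position: [0.5441, 0.1196, 0.1387]
orientation: [1.139, 2.927, -0.004]
force: [-3.1, -3.3, 9.1]
finger_gap: 0.0583
```

```bash
python3 tq.py
```

```text
clk 18.63 ang 0.942 Tz 0.042 e7 0.182 F [-3.1 -3.3  9.1] pos [0.5441 0.1196 0.1387] gap 0.0583 q3,q7 [-0.69 -0.13]
```

Call:
{"name": "drive_tool", "arguments": {
  "commands": [0,0,0,0.025,0,0,0,0.05]
}}

```text
clock: 18.8
position: [0.5441, 0.1195, 0.1387]
orientation: [1.212, 2.898, -0.004]
force: [-3.5, -3.0, 8.6]
finger_gap: 0.0584
```

```bash
python3 tq.py
```

```text
clk 18.8 ang 0.992 Tz 0.192 e7 0.176 F [-3.5 -3.   8.6] pos [0.5441 0.1195 0.1387] gap 0.0584 q3,q7 [-0.68 -0.17]
```

Call:
{"name": "drive_tool", "arguments": {
  "commands": [0,0,0,0.01,0,0,0,0.02]
}}

```text
clock: 18.97
position: [0.5441, 0.1195, 0.1386]
orientation: [1.23, 2.889, -0.005]
force: [-2.3, -5.2, 7.7]
finger_gap: 0.058
```

```bash
python3 tq.py
```

```text
clk 18.97 ang 1.004 Tz 2.249 e7 -2.18 F [-2.3 -5.2  7.7] pos [0.5441 0.1195 0.1386] gap 0.058 q3,q7 [-0.68 -0.19]
```

Call:
{"name": "drive_tool", "arguments": {
  "commands": [0,0,0,0.01,0,0,0,0.02]
}}

```text
clock: 19.13
position: [0.5446, 0.1188, 0.1386]
orientation: [1.263, 2.874, -0.006]
force: [-0.8, -4.3, 7.5]
finger_gap: 0.0583
```

```bash
python3 tq.py
```

```text
clk 19.13 ang 1.028 Tz 1.581 e7 -1.449 F [-0.8 -4.3  7.5] pos [0.5446 0.1188 0.1386] gap 0.0583 q3,q7 [-0.67 -0.2 ]
```

Call:
{"name": "drive_tool", "arguments": {
  "commands": [0,0,0,0,0,0,0,0,0,0,0,0,0,0,0,0],
  "gripper": 84
}}

```text
clock: 19.47
position: [0.5445, 0.1212, 0.138]
orientation: [-1.267, -2.874, -0.001]
force: [0.6, 0.1, -0.9]
finger_gap: 0.0836
```

```bash
python3 st.py .5445 .121 .15
```

```text
clk 19.47 pos [0.5445 0.1212 0.138 ] q [ 0.09  0.78 -0.67  1.83  0.67  0.77 -0.2 ] F [ 0.6  0.1 -0.9] T [-0.032 -0.003  0.036] gap 0.0836
toolx yaw 2.311 z [-0.     0.001 -1.   ] delta tool mm [ -0.1  -0.2 -12. ]
```

Lift clear straight up, then move aside to look with the top camera.

Call:
{"name": "drive_tool", "arguments": {
  "commands": [0,0,-15,0,0,0,-30,0,0,0,-50,0,0,0,-75,0,0,0,-100,0,0,0,-130,0,0,0,-150,0,0,0,-160,0]
}}

```text
clock: 20.13
position: [0.5456, 0.122, 0.3009]
orientation: [1.266, 2.872, 0.006]
force: [0.3, 0.3, -0.4]
finger_gap: 0.0837
```

```bash
python3 st.py .42 -.16 .30
```

```text
clk 20.13 pos [0.5456 0.122  0.3009] q [ 0.17  0.59 -0.81  1.63  0.47  1.11 -0.02] F [ 0.3  0.3 -0.4] T [ 0.004 -0.033  0.003] gap 0.0837
toolx yaw 2.311 z [ 0.004  0.002 -1.   ] delta tool mm [-1.235e+02 -2.829e+02 -2.000e-01]
```

Call:
{"name": "drive_tool", "arguments": {
  "commands": [-14,-32,0,0,-28,-64,0,0,-42,-96,0,0,-56,-128,0,0,-70,-160,0,0,-84,-192,0,0,-98,-224,0,0,-112,-256,0,0]
}}

```text
clock: 20.8
position: [0.4296, -0.1359, 0.2974]
orientation: [-1.267, -2.874, 0.0]
force: [0.9, -0.1, 0.3]
finger_gap: 0.084
```

Call:
{"name": "drive_tool", "arguments": {
  "commands": [-5,-10,0,0,-5,-10,0,0,-5,-10,0,0,-5,-10,0,0]
}}

```text
clock: 21.13
position: [0.4275, -0.1436, 0.298]
orientation: [-1.265, -2.876, -0.002]
force: [-0.3, 0.1, -0.9]
finger_gap: 0.084
```

```bash
python3 st.py; python3 - <<'E'
from h import *
a=grab_frame("top"); b=grab_frame("scene")
cv2.imwrite("pics/top_end.png",a["image"][:,:,::-1]); cv2.imwrite("pics/scene_end.png",b["image"][:,:,::-1])
crop(a,(215,140,335,250),6,"t30.png"); crop(b,(325,170,425,250),7,"s30.png")
E
```

```text
clk 21.13 pos [ 0.4275 -0.1436  0.298 ] q [ 0.82  0.45 -0.88  1.92  0.42  0.96  0.48] F [-0.3  0.1 -0.9] T [ 0.002 -0.013  0.012] gap 0.084
toolx yaw 2.313 z [ 0.     0.001 -1.   ] delta tool mm [117.4 264.3  -1.6]
```

View pics/t30.png

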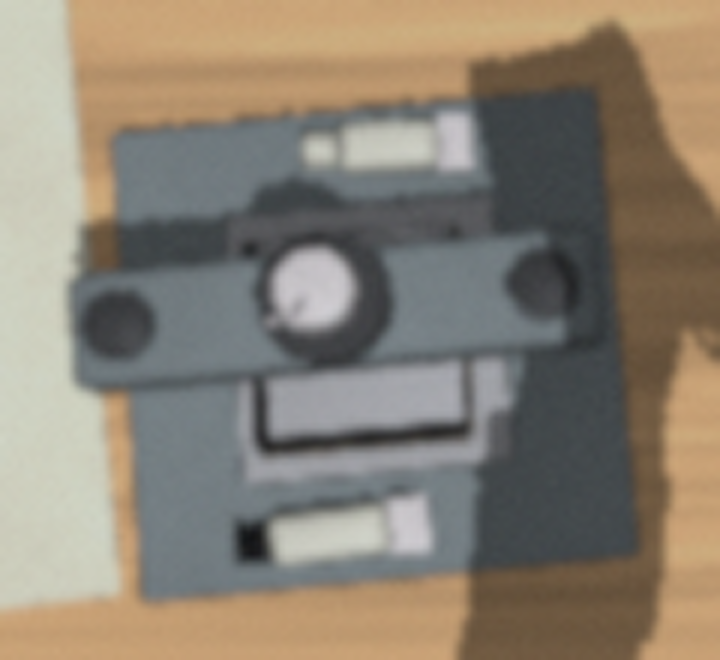

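View pics/s30.png

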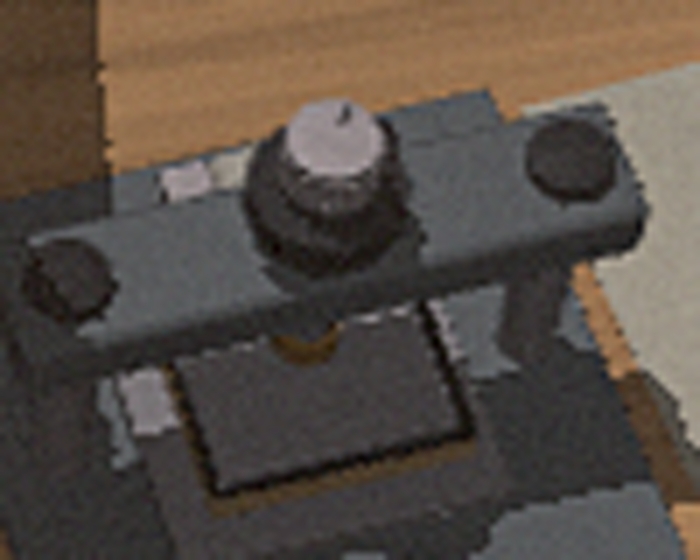

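View pics/scene_end.png

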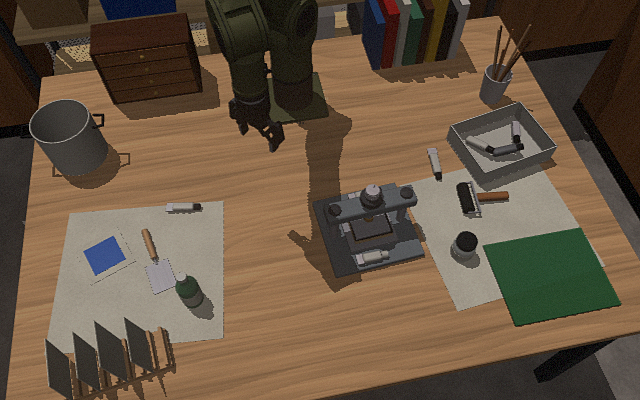

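```bash
cat > mark.py <<'E'
from h import *
a=grab_frame("top"); b=grab_frame("scene"); print(observe()["clock"])
def prof(f,img,z,rs,c,sgn,lo=None):
    th=np.radians(np.arange(0,360,2.)); g=img.astype(np.float32).mean(2)
    P=[]
    for r in rs: P.append(proj(f,np.c_[c[0]+r*np.cos(th),c[1]+r*np.sin(th),0*th+z]))
    V=np.mean([cv2.remap(g,p[:,0].astype(np.float32).reshape(-1,1),p[:,1].astype(np.float32).reshape(-1,1),cv2.INTER_CUBIC).ravel() for p in P],0)
    V=V*sgn; w=np.maximum(V-np.median(V)-0.35*(V.max()-np.median(V)),0)
    k=np.argmax(V); d=(np.degrees(th)-np.degrees(th[k])+180)%360-180; w[np.abs(d)>30]=0
    return (np.degrees(th[k])+np.sum(w*d)/w.sum())%360, V.max()-np.median(V)
A0=cv2.imread("pics/top0.png");A1=cv2.imread("pics/top_end.png")
S0=cv2.imread("pics/scene0.png");S1=cv2.imread("pics/scene_end.png")
Sr=cv2.imread("pics/f_rel.png")
# knob top centre per camera: threshold bright blob
for nm,f,ims,g0 in (("top",a,(A0,A1),(.5419,.1198)),("scene",b,(S0,S1,Sr),(.545,.123))):
    for i,im in enumerate(ims):
        for dx in (-.001,.001):
          for dy in (-.001,.001):
            c=(g0[0]+dx,g0[1]+dy)
            print(nm,i,(dx,dy),"knob",np.round(prof(f,im,.21,np.arange(.005,.013,.001),c,-1),1),"ring",np.round(prof(f,im,.18,np.arange(.025,.029,.001),c,1),1))
E
python3 mark.py
```

```text
21.3333
top 0 (-0.001, -0.001) knob [174.8  25.2] ring [44.7 66.1]
top 0 (-0.001, 0.001) knob [187.3  24.7] ring [36.8 41.4]
top 0 (0.001, -0.001) knob [174.8  18.3] ring [167.5  47.4]
top 0 (0.001, 0.001) knob [186.2  18.3] ring [171.9  47. ]
top 1 (-0.001, -0.001) knob [129.9  24. ] ring [53.1 73.7]
top 1 (-0.001, 0.001) knob [139.2  28.6] ring [112.7  52.2]
top 1 (0.001, -0.001) knob [137.   18.3] ring [108.8  62.7]
top 1 (0.001, 0.001) knob [146.   23.6] ring [116.7  59.4]
scene 0 (-0.001, -0.001) knob [172.8  24.2] ring [180.2 104.8]
scene 0 (-0.001, 0.001) knob [182.9  25.4] ring [184.  101.6]
scene 0 (0.001, -0.001) knob [169.3  10. ] ring [181.3 110.4]
scene 0 (0.001, 0.001) knob [178.5  10.7] ring [186.  108.2]
scene 1 (-0.001, -0.001) knob [145.2  29.1] ring [180.4 107.4]
scene 1 (-0.001, 0.001) knob [153.1  36.3] ring [184.  103.7]
scene 1 (0.001, -0.001) knob [152.3  15.3] ring [181.5 109.6]
scene 1 (0.001, 0.001) knob [160.1  19.6] ring [186.1 105.5]
scene 2 (-0.001, -0.001) knob [309.9  62.7] ring [171.3 120.7]
scene 2 (-0.001, 0.001) knob [20.4 52.4] ring [184.3 119.7]
scene 2 (0.001, -0.001) knob [299.8  71.6] ring [182.1 130.3]
scene 2 (0.001, 0.001) knob [27.9 60.6] ring [186.6 128.3]
```

```bash
python3 - <<'E'
from h import *
print(close_job())
E
```

```text
the job is handed in; nothing more can be done
None
```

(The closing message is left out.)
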